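# Shut up the wear tester and start the run

### The arm

A 7-joint arm with a two-finger parallel gripper is mounted at the origin on the work surface. World frame = base frame: x ahead of the robot, y to its left, z up, the work surface at z = 0. Lengths are in m, angles in rad, forces in N, time in s.
With the tool pointing down it reaches from about 0.425 to 0.925 m from the base axis. Payload 6.8 kg.
Tool frame: the origin (TCP) lies at the very end of the fingers, on their centre line; the grasp point (between the pads) lies 19 mm behind it; z points along the fingers, y is the direction in which the jaws open and shut (so a half turn about z gives the same grasp; the last joint's range is limited). The gripper opens to 85 mm and grips with 20 to 120 N. Pads are 22 mm wide; open, the fingers measure 114 mm over their backs; the gripper's body (76 mm by 85 mm) begins 54 mm behind the grasp point. The pads swing forward as they close: fully open they stand 13 mm farther back than shut.
Start: joints at [1.045, 0.477, 0.022, 1.555, -0.011, 1.109, -0.083], TCP at [0.274, -0.617, 0.209] pointing down, gripper open.
Joint ranges: [-2.96, 2.96], [-0.34, 2.1], [-1.41, 1.46], [0.24, 2.44], [-1.37, 4.51], [0.17, 1.92], [-2.96, 2.96]. Speed limits (rad/s): [2.39, 2.39, 3.14, 3.14, 3.14, 3.14, 3.14].

### API

Orientations are given as a unit quaternion [x, y, z, w].
In Python, from rig import bot gives the robot as it stands.
- The arm moves only by the tool step_arm, never from a script. Its argument "commands" is a list of rows, each an object with "travel": the shift along the tool's x, y, z in m, a list of three; "roll": the turn about the tool's z in degrees; "gripper": the gripper command: -1 is shut, 1 is fully open, values between are in proportion. In form: [{"travel": [tx, ty, tz], "roll": roll, "gripper": gripper}, ...]. A call has 1 to 10 rows; each row shifts and turns the commanded pose from where the row before left it, along the tool's axes as they then stand; what a row does not reach is not made up. A row lasts 1/12 s, in which the tool goes at most 41.7 mm and 7.16 degrees, less where a joint would pass 70% of its speed; a pose out of reach is approached as far as the arm can. A call with a gripper value outside its range is refused whole. The fingers move at their own pace and stop on an object; the grip force is fixed at half the most. Time passes only in rows, so rows that do not move let the fingers close. It gives the time, the measured TCP pose, the force and the opening at its end, in the units of the state.
- bot.get_state(): the state, without advancing time (a new reading comes with each control period).
- bot.grab_frame(name): name is "scene" or "top" or "wrist"; returns a dict with "pixels" (420x560x3 uint8, red, green, blue), "fx", "fy", "cx", "cy" (pixels), "k1" (the pictures are not rectified: a ray, as slopes to the right and down, at radius r is drawn at 1 + k1 r^2 times it, then the intrinsics apply), "rvec" (rotation vector, rad) and "tvec" (3), from world to camera coordinates, as OpenCV has them. Camera axes: x right, y down, z forward; pixel columns grow to the right and rows downward; lengths in m; the calibration is good to about 2 mm. A picture is of the moment at which its call begins. There is no depth.
- bot.sign_off(): hands the job in, once; it reports no verdict.
Trained networks look in a picture, given as the dict that the camera call returned (one of the last four; its "shot" number tells which), for a name from the list of things; names that differ only in an ending like _2 or _b are one class to them, and where a whole thing is asked for, a point or a joint stands for the part that bears it (a point fixed in the world has none). Each returns a list of dicts, best first, with "confidence" (0 to 1); they miss things now and then, are a little off and sometimes report something else, mostly with a low value. They report only what shows in the picture. A call takes as long as a camera call. They do not tell look-alikes from the thing itself.
- bot.silhouettes(picture, thing): "region" (420x560 bool, what is visible of it) and "extent" ([left, top, width, height] in pixels, round what is visible of it).
The state is a dict: "t": time; "q": joint angles; "joint_vel": joint speeds; "joint_efforts": joint torques, N m; "tool_pos": TCP position; "orientation": TCP orientation; "contact_force": force on the tool from outside, world axes, zero at the start; "wrist_torque": the same for the moment, N m; "opening": finger opening in m.
Only numpy, scipy, OpenCV 4.12 (cv2) and the standard library are available. Lean on these libraries where they do the work, as an engineer would, in place of code of your own. Each camera call takes 0.05 s, during which the arm holds its last target.

### The job

Set the bench wear tester going, using your fingertips only: push the specimen tray fully home and the clear guard all the way down shut, and only after that press in the start button and let it come out again. Start is the flat round button in the middle of the control box; do not press the mushroom-headed stop beside it. Leave the test ring untouched on its spigot, lift neither the tray nor anything else, and leave the other things on the bench where they are.

Things in the scene. Friction and masses are not known exactly. Their poses are not given: they have to be found in the camera images.
- tester: Bench wear tester, grey, fixed, 390 (x) by 220 (y) mm. Origin on the bench at mid-width; x points from its front to its rear, y left, z up. Base top at z 40, x -200 to +190. Drive housing x 65 to 190, top at 155, a motor on it up to z 227 at x 110 to 180. Two fixed side walls (y +-87 to +-97, x -78 to 65) with sloping tops, 90 high in front, 155 behind: the shut guard rests on them.
- tray: Specimen tray, aluminium, about 0.6 kg: a plate 125 (x) by 130 (y) by 10 mm, sliding along the tester's x on two rails between low guide strips (2 mm play a side, 2 to 7 N of friction). It lies there loose. Origin: centre of the plate's underside, axes as the tester's. Home, its front plate stops against the front ends of the side walls, and the origin is at tester x -15.5, z 44 mm. It starts 50 to 90 mm farther out.
- tray_front (a point): Centre of the outer (front) face of the tray's front plate: 200 wide (along the tester's y), 32 high (z 53 to 85 mm; this point is at 69 mm), 10 thick. Push it along the tester's +x; with the tray home this face is at tester x -88 mm. Axes as the tray's.
- guard (a joint): Opening angle of the clear sloping guard about its hinge, in rad: 0 = shut, resting on the side walls; it grows as the front edge swings up and back, to 1.6 at most. A stiff (friction) hinge of 0.5 N m: it stays at any angle and must be pushed the whole way down, with about 2 to 6 N near its front edge.
- guard_edge (a point): Point on the guard's outer (upper) face at mid-width, 137 mm from the hinge axis, on the steel strip along its free front edge. The guard: flat clear panel in a dark steel frame, 200 wide, 6 thick, with a rolled front edge (10 mm round bar, its centre 152 mm from the hinge). The outer face of the open guard looks up and to the rear: push it forward and down, along the arc about the hinge.
- hinge (a point): Middle of the guard's hinge axis, parallel to the tester's y, at tester x 60, z 155 mm, in the plane of the guard's underside. Shut, the panel slopes down 0.448 rad from here towards the tester's front (-x); at opening angle a it rises (a - 0.448) rad above the level, still towards the front.
- ring: Steel test ring lying flat, loose, on the tray's plate round the spigot: 60 outside, 40 inside, 12 high. Origin: centre of its underside.
- spigot (a point): Centre of the foot of the locating spigot (33 mm across, 10 high) on the tray's plate, where the ring lies; it moves with the tray.
- box: Grey control box lying on the bench, fixed, 175 (x) by 80 (y) mm, top at 58 mm; origin under its centre. Along its x it carries a small selector switch (at -58), the start button (in the middle) and the mushroom-headed stop (at +58). It stands to the left or to the right of the tester.
- start (a joint): Travel of the start button, in m: 0 = out, 0.006 = pressed right in. A spring takes about 1 N at first and 4.5 N at full travel; it comes out when let go.
- start_top (a point): Centre of the top face of the start button: a flat round black cap 30 mm across in a steel collar, its top 10 mm above the box's top (68 mm above the bench). Pressed straight down.
- stop (a joint): Travel of the stop button, in m: 0 = out, 0.006 = pressed.
- stop_top (a point): Top centre of the mushroom-headed stop button, 40 mm across, 89 mm above the bench, 58 mm from the start button. Not to be pressed.
- jar: Glass jar of plastic rods, 88 across, about 190 high over all; origin: centre of its foot.
- oil: White bottle 60 across, 150 high; origin: centre of its foot.
- tin: Flat metal tin 64 across, 32 high; origin: centre of its foot.
- driver: Screwdriver, 180 long, lying; origin under its middle.
- caliper: Caliper 200 long, lying flat; origin under its middle.
- ring_b: Spare steel ring, 60 across, 12 high, on the white ring board; origin: centre of its underside.
- weights: Fixed wooden rack 170 by 75 with three brass load weights up to 78 mm high; origin under its centre. It stands on the side of the tester where the control box is not.
- board: Fixed white ring board 130 (x) by 160 (y), 6 thick; origin under its centre.
There are look-alikes about, which are no part of the job. What is shaped like the box but purple is not meant. Leave any pink look-alike of the ring alone.

How it is judged:
On the way, in this order (a step that is already met when the one before it is completed fails the run):
1. the tray is fully home and the guard shut (x of tray in the frame of tester above -0.019 m and value of joint guard below 0.04 rad), for 0.2 s.
2. the start button is pressed in (all of step 1 and value of joint start above 0.004 m), for 0.05 s.
At the end, for the whole second after the job is handed in: The tray stands within 3.5 mm of its stop, the guard is within 0.04 rad (6 mm at its edge) of shut, the start button has been pressed in at least 4 of its 6 mm after that and has come out again, the stop button is out, and the ring lies flat on its spigot (within 8 mm of centre) (all of step 1 and value of joint each of start, stop below 0.0015 m and horizontal distance between ring and spigot below 0.008 m and z of ring in the frame of spigot below 0.004 m and angle between ring's own z axis and vertical below 0.1 rad); the robot touches nothing.
It fails at once if start pressed before the tray is home and the guard shut (value of joint start above 0.003 m and (value of joint guard above 0.06 rad or x of tray in the frame of tester below -0.022 m)).
It fails at once if the tray is lifted or tipped (z of tray in the frame of tester above 0.052 m or angle between tray's own z axis and vertical above 0.1 rad).
It fails at once if the stop button is pressed (value of joint stop above 0.003 m).
It fails at once if the test ring is touched by the robot, lifted or pushed off its place (contact force between any of the fingers, the arm and ring above 1 N or z of ring in the frame of spigot above 0.006 m or horizontal distance between ring and spigot above 0.01 m).
It fails at once if a bystander is picked up, knocked over or shifted by more than 20 mm (distance of any of jar, oil, tin, driver, caliper, ring_b from where it was at the start of the episode above 0.02 m).
It also fails if it takes over 61 s, if anything falls off the work surface, if the arm or the gripper's body presses on something with over 40 N, if the wrist force passes 120 N, or if a joint passes its speed limit or range.

## Working session

There is one attempt and no reset: what is moved stays moved. The work goes in short steps, Python scripts to look and compute and a tool call to move; the robot and the scene stay as the last step left them, time stands still between calls to the robot, and variables do not carry over. Pictures are saved under pics/ and viewed, and the job is handed in when it is done.

Besides the shell and the picture viewer there is one more tool, called after ">>>" as name(argument=value, ...) on one line, values as JSON. step_arm: Moves the arm, as the interface text tells. Its arguments: {"type":"object","properties":{"commands":{"type":"array","items":{"type":"object","properties":{"travel":{"type":"array","items":{"type":"number"}},"roll":{"type":"number"},"gripper":{"type":"number"}}}}},"required":["commands"]}

```bash
ls; mkdir -p pics; python3 - <<'E'
from rig import bot
import cv2
s=bot.get_state(); print(s)
for n in ["scene","top","wrist"]:
    f=bot.grab_frame(n); cv2.imwrite(f"pics/a_{n}.png",f["pixels"][:,:,::-1]); print(n,{k:v for k,v in f.items() if k!="pixels"})
E
```

```text
pics
{'t': 0.0, 'q': array([ 1.04492653,  0.47781209,  0.02232971,  1.55643333, -0.01147682,
        1.10933579, -0.08311525]), 'joint_vel': array([-0.00135557,  0.00130478, -0.00125343, -0.00090643, -0.00034265,
       -0.00012145, -0.00096777]), 'joint_efforts': array([ 5.25352916e-04, -5.96457803e+01,  1.60801381e+00, -2.81189185e+01,
        1.22925412e-02,  9.53998620e-03, -3.41737825e-05]), 'tool_pos': array([ 0.27358694, -0.61637254,  0.2076252 ]), 'orientation': array([ 9.78259664e-01,  2.07381686e-01, -2.68052222e-04, -8.90753719e-04]), 'contact_force': array([ 0.41057391, -0.10574347, -0.02788455]), 'wrist_torque': array([ 0.00145025, -0.02496461, -0.01367613]), 'opening': 0.08544724454594649}
scene {'fx': 475.060920739308, 'fy': 475.060920739308, 'cx': 275.4337421952191, 'cy': 209.26751805536784, 'k1': -0.14675341667893305, 'rvec': array([ 2.18708772,  1.29725846, -0.43257575]), 'tvec': array([-0.22140092, -0.25829975,  1.59984888]), 'shot': 1}
top {'fx': 426.53538515737114, 'fy': 426.53538515737114, 'cx': 279.2287866870437, 'cy': 213.3568725881408, 'k1': 0.025764446217929515, 'rvec': array([ 2.1594798 , -2.21672122,  0.06116376]), 'tvec': array([0.0124242 , 0.46452326, 1.18378979]), 'shot': 2}
wrist {'fx': 375.5549545844716, 'fy': 375.5549545844716, 'cx': 278.25917764445876, 'cy': 214.47290372776274, 'k1': -0.0760366150084789, 'rvec': array([-2.39420774,  1.55519979,  0.26200053]), 'tvec': array([-0.67425945, -0.04127878,  0.38279698]), 'shot': 3}
```

View pics/a_scene.png

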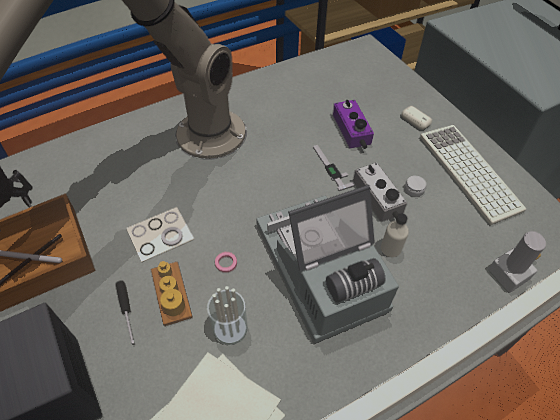

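View pics/a_top.png

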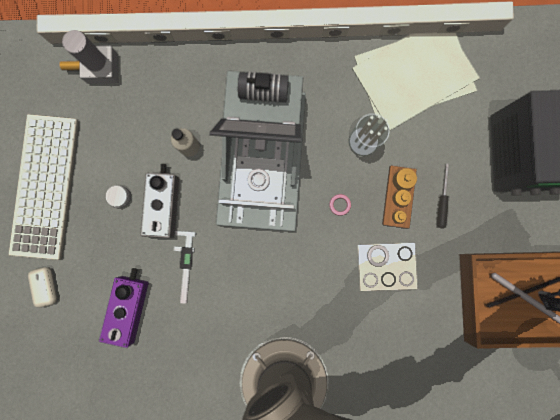

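View pics/a_wrist.png

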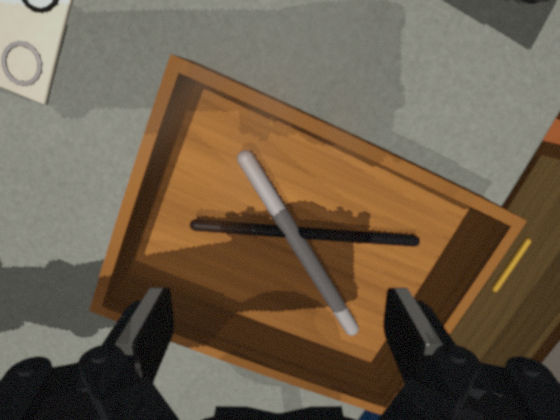

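The top view shows the tester at about (262,150), its front towards the robot. The tray is pulled out, with the ring at (259,180). Two box-shaped things show: the grey one at (158,205) and the purple one at (123,310). The grey one is meant. I'll enlarge both areas.

```bash
cat > h.py <<'E'
import numpy as np, cv2
def unproj(f,uv,z):
    x=(uv[0]-f["cx"])/f["fx"]; y=(uv[1]-f["cy"])/f["fy"]
    rd=np.hypot(x,y); r=rd
    for _ in range(20): r=rd/(1+f["k1"]*r*r)
    s=r/rd if rd>0 else 1
    R=cv2.Rodrigues(np.array(f["rvec"]))[0]; t=np.array(f["tvec"])
    d=R.T@np.array([x*s,y*s,1]); c=-R.T@t
    return c+d*(z-c[2])/d[2]
def proj(f,P):
    P=np.atleast_2d(P); R=cv2.Rodrigues(np.array(f["rvec"]))[0]
    K=np.array([[f["fx"],0,f["cx"]],[0,f["fy"],f["cy"]],[0,0,1.]])
    return cv2.projectPoints(P.astype(float),np.array(f["rvec"]),np.array(f["tvec"]),K,np.array([f["k1"],0,0,0,0.]))[0][:,0]
def T2w(o,yaw,p):
    p=np.atleast_2d(p); c,s=np.cos(yaw),np.sin(yaw)
    return np.c_[o[0]+c*p[:,0]-s*p[:,1],o[1]+s*p[:,0]+c*p[:,1],p[:,2]]
def crop(img,x,y,w,h,k): return cv2.resize(img[y:y+h,x:x+w],None,fx=k,fy=k,interpolation=cv2.INTER_CUBIC)
E
python3 - <<'E'
from rig import bot
import cv2,pickle
from h import *
for n in ["scene","top"]:
    f=bot.grab_frame(n)
    pickle.dump(f,open(f"{n}.pkl","wb"))
    for th in ["tester","tray","guard","box","start","stop","ring","oil","caliper","tin","jar"]:
        for d in bot.silhouettes(f,th)[:3]:
            m=d["region"]; import numpy as np; v,u=np.nonzero(m)
            print(n,th,round(d["confidence"],2),d["extent"],u.mean().round(1),v.mean().round(1),m.sum())
    i=f["pixels"][:,:,::-1]
    if n=="top":
        cv2.imwrite("pics/b_tester.png",crop(i,210,62,100,175,3.4)); cv2.imwrite("pics/b_box.png",crop(i,90,145,120,210,2.8))
    else: cv2.imwrite("pics/b_sc.png",crop(i,245,140,180,205,2.9))
E
```

```text
scene tester 0.87 [256.6, 187.9, 141.1, 154.9] 332.0 262.1 13085
scene tray 0.97 [267.5, 217.9, 26.7, 35.9] 282.5 229.4 424
scene guard 0.9 [288.9, 188.3, 87.5, 83.7] 331.9 226.8 4792
scene box 0.92 [332.4, 99.0, 40.9, 50.3] 352.3 123.7 1326
scene box 0.79 [352.2, 167.1, 54.8, 52.9] 380.6 191.9 1595
scene box 0.29 [257.1, 189.0, 139.8, 152.4] 332.1 262.3 12902
scene start 0.47 [376.1, 180.2, 11.9, 10.6] 380.4 183.7 104
scene start 0.45 [348.5, 113.4, 8.5, 6.5] 353.2 115.5 64
scene start 0.43 [127.9, 208.0, 66.2, 53.4] 156.4 233.9 1690
scene stop 0.7 [383.9, 212.5, 24.7, 43.5] 395.2 236.2 844
scene stop 0.44 [353.3, 121.3, 12.9, 6.8] 360.4 123.4 99
scene stop 0.42 [383.9, 187.0, 15.8, 14.4] 392.5 194.3 110
scene ring 0.8 [212.3, 250.4, 22.1, 22.4] 225.5 261.8 241
scene ring 0.72 [158.3, 224.0, 25.6, 25.2] 172.1 235.9 216
scene oil 0.64 [385.2, 211.5, 21.6, 43.7] 395.1 236.7 770
scene caliper 0.94 [317.4, 146.4, 40.2, 44.2] 334.0 171.3 426
scene caliper 0.37 [208.8, 286.2, 38.7, 58.8] 227.6 316.3 1813
scene tin 0.75 [404.5, 173.9, 23.0, 23.6] 414.7 185.9 375
scene tin 0.19 [287.7, 184.
[... 659 characters left out ...]
.8 183.5 2343
top start 0.54 [152.3, 201.3, 12.3, 10.0] 155.9 204.2 79
top start 0.5 [111.5, 306.9, 13.6, 10.0] 119.4 312.3 113
top stop 0.48 [114.5, 282.7, 14.1, 14.8] 122.2 291.8 186
top ring 0.76 [328.5, 194.6, 22.1, 22.5] 339.8 205.7 186
top ring 0.56 [248.0, 171.9, 21.0, 20.1] 258.9 179.0 206
top ring 0.47 [366.9, 245.5, 22.5, 21.2] 377.9 255.2 216
top oil 0.79 [170.9, 129.4, 29.7, 27.9] 184.6 141.9 612
top caliper 0.88 [174.5, 229.4, 21.8, 72.9] 185.9 259.4 590
top caliper 0.53 [219.9, 155.9, 74.8, 54.0] 258.1 183.2 2305
top tin 0.7 [104.8, 187.7, 26.0, 22.7] 118.0 196.5 461
top tin 0.24 [148.5, 199.7, 15.9, 11.4] 156.3 204.1 101
top jar 0.57 [349.4, 114.9, 41.3, 41.1] 368.9 134.5 1274
```

View pics/b_tester.png

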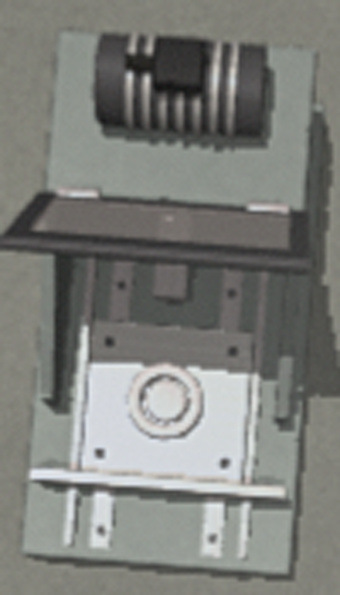

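View pics/b_box.png

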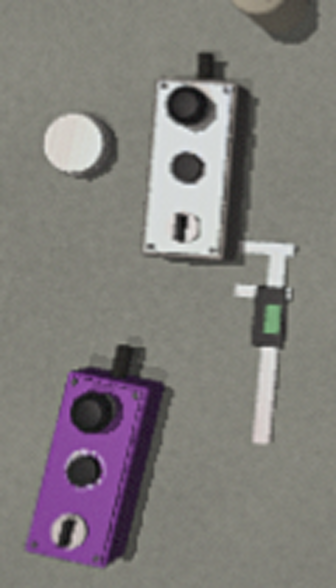

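View pics/b_sc.png

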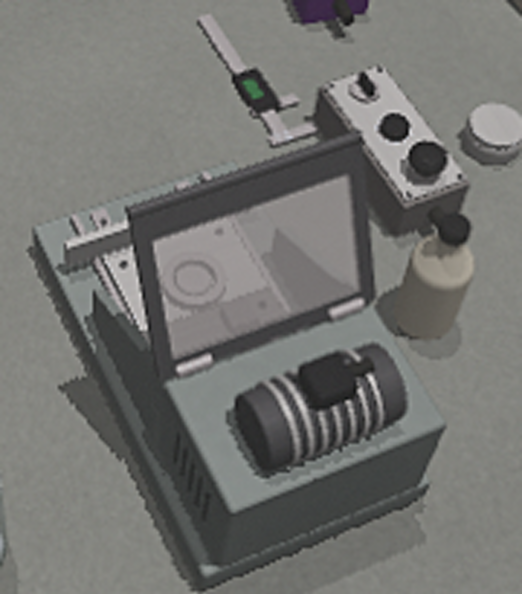

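Grey box: stop at about (157,182), start at (156,204) and selector at (155,228) in the top view. It is the one meant; the purple one is the look-alike. Next I'll fit the tester, guard and tray poses.

```bash
cat > fit.py <<'E'
from h import *
import pickle
from scipy.optimize import least_squares
ft=pickle.load(open("top.pkl","rb")); fs=pickle.load(open("scene.pkl","rb"))
a=lambda x,y:((x+.5)/3.4-.5+210,(y+.5)/3.4-.5+62)
b=lambda x,y:((x+.5)/2.9-.5+245,(y+.5)/2.9-.5+140)
obs=[(ft,(-.2,.11,.04),a(25,553)),(ft,(-.2,-.11,.04),a(295,577)),(fs,(-.2,-.11,.04),b(36,228))]
# guard bar ends (152 mm from hinge)
g=[(ft,.1,a(0,247)),(ft,-.1,a(312,268)),(fs,-.1,b(131,207)),(fs,.1,b(360,140))]
def res(p):
    r=[]
    for f,P,uv in obs: r+=list(proj(f,T2w(p[:2],p[2],P))[0]-uv)
    A=p[3]-.448
    for f,y,uv in g:
        P=(.06-.152*np.cos(A)-.0*np.sin(A),y,.155+.152*np.sin(A))
        r+=list(proj(f,T2w(p[:2],p[2],P))[0]-uv)
    return np.array(r)
s=least_squares(res,[.67,0,0,1.3],loss="soft_l1"); p=s.x
print("tester",p,"res",res(p).round(1))
c,si=np.cos(p[2]),np.sin(p[2])
def tol(P): d=P[:2]-p[:2]; return np.array([c*d[0]+si*d[1],-si*d[0]+c*d[1]])
print("front plate top-front line:",[tol(unproj(ft,a(*q),.085)) for q in [(33,478),(286,497)]])
print("ring c",tol(unproj(ft,a(165,400),.066)))
bb=lambda x,y:((x+.5)/2.8-.5+90,(y+.5)/2.8-.5+145)
start=unproj(ft,bb(187,166),.068); stop=unproj(ft,bb(187,104),.089);
start2=unproj(fs,b(395,128),.068);stop2=unproj(fs,b(428,157),.089)
print("start",start,start2,"stop",stop,stop2,"tl",tol(start))
for n,uv,z in [("oil",(180,135),.15),("tin",(116.5,196),.032)]: print(n,unproj(ft,uv,z),tol(unproj(ft,uv,z)))
print("calip",[unproj(ft,bb(*q),.01) for q in [(262,440),(270,240),(237,290),(297,247)]])
im=cv2.resize(ft["pixels"][:,:,::-1],None,fx=1,fy=1).copy(); i2=fs["pixels"][:,:,::-1].copy()
L=[[(-.2,.11,.04),(-.2,-.11,.04),(.19,-.11,.04),(.19,.11,.04),(-.2,.11,.04)],[(-.078,.097,.09),(.065,.097,.155),(.065,-.097,.155),(-.078,-.097,.09)]]
A=p[3]-.448; L.append([(.06,.1,.155),(.06-.152*np.cos(A),.1,.155+.152*np.sin(A)),(.06-.152*np.cos(A),-.1,.155+.152*np.sin(A)),(.06,-.1,.155)])
for f,m,nm,cr in [(ft,im,"top",(200,62,115,175)),(fs,i2,"scene",(245,140,180,205))]:
    m=cv2.resize(m,None,fx=3,fy=3)
    for l in L:
        q=(proj(f,T2w(p[:2],p[2],l))+.5)*3-.5
        cv2.polylines(m,[np.round(q).astype(int)],False,(0,0,255),1)
    x,y,w,h=[3*v for v in cr]; cv2.imwrite(f"pics/fit_{nm}.png",m[y:y+h,x:x+w][:600])
np.save("p.npy",p)
E
python3 fit.py
```

```text
tester [ 0.62590653  0.04668604 -0.09791282  1.54224527] res [-1.5  0.  -0.9 -1.3 -2.6 -0.4 -0.3 -0.5 -0.7 -0.3 -2.2  2.  -1.5 -2.1]
front plate top-front line: [array([-0.14208976,  0.09753992]), array([-0.14280486, -0.09993116])]
ring c [-0.07119874  0.00084437]
start [0.49533535 0.32879526 0.068     ] [0.5012296  0.32847024 0.068     ] stop [0.55213994 0.32212083 0.089     ] [0.559446   0.32075756 0.089     ] tl [-0.15752378  0.26799385]
oil [0.66035343 0.24406584 0.15      ] [0.01498676 0.19980183]
tin [0.52359208 0.44935491 0.032     ] [-0.14118787  0.39073834]
calip [array([0.22566726, 0.27341714, 0.01      ]), array([0.42386801, 0.26322779, 0.01      ]), array([0.37472137, 0.29681391, 0.01      ]), array([0.4161283 , 0.23625201, 0.01      ])]
```

View pics/fit_top.png

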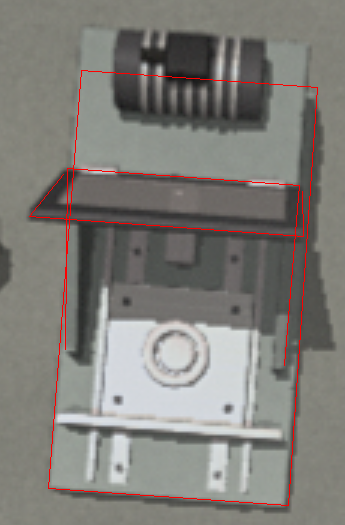

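View pics/fit_scene.png

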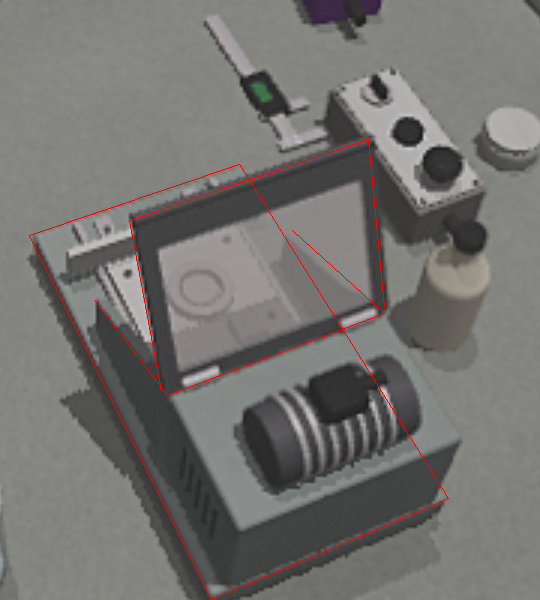

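Overlay fits within a few mm: tester near (0.626, 0.047), yaw about -0.10, and guard at about 1.54 rad. Now I'll work out the tool axes and waypoints.

```bash
python3 - <<'E'
from rig import bot
from h import *
from scipy.spatial.transform import Rotation as R
s=bot.get_state(); print(s['t'],s['tool_pos']); M=R.from_quat(s['orientation']).as_matrix(); print(M.round(3))
f=bot.grab_frame("wrist"); Rc=cv2.Rodrigues(f["rvec"])[0]; C=-Rc.T@f["tvec"]; print("cam in tool",M.T@(C-s['tool_pos']))
p=np.load("p.npy")
for n,P in dict(edge=(.06-.137*np.cos(1.094),0,.155+.137*np.sin(1.094)),above=(.07,0,.42),trayf=(-.175,0,.06),home=(-.102,0,.06)).items(): print(n,T2w(p[:2],p[2],P))
E
```

```text
1.35 [ 0.27390773 -0.61692511  0.20860398]
[[ 0.914  0.406  0.   ]
 [ 0.406 -0.914  0.   ]
 [ 0.    -0.    -1.   ]]
cam in tool [ 0.08513061  0.00053301 -0.16603162]
edge [[0.62304617 0.046967   0.27672036]]
above [[0.69557125 0.03984309 0.42      ]]
trayf [[0.45174471 0.06379342 0.06      ]]
home [[0.52439507 0.05665719 0.06      ]]
```

>>> step_arm(commands=[{"travel": [0,0,-0.03],"roll": 0,"gripper": -1},{"travel": [0,0,-0.03],"roll": 0,"gripper": -1},{"travel": [0,0,-0.03],"roll": 0,"gripper": -1},{"travel": [0,0,-0.03],"roll": 0,"gripper": -1},{"travel": [0,0,-0.03],"roll": 0,"gripper": -1},{"travel": [0,0,-0.03],"roll": 0,"gripper": -1},{"travel": [0,0,-0.03],"roll": 0,"gripper": -1}])

```text
t: 1.98
tool_pos: [0.2737, -0.6167, 0.4203]
orientation: [0.978, 0.207, 0.0, 0.0]
contact_force: [1.0, -1.3, -0.5]
opening: 0.0007
```

>>> step_arm(commands=[{"travel": [0,0,0],"roll": 5.9,"gripper": -1},{"travel": [0,0,0],"roll": 5.9,"gripper": -1},{"travel": [0,0,0],"roll": 5.9,"gripper": -1},{"travel": [0,0,0],"roll": 5.9,"gripper": -1},{"travel": [0,0,0],"roll": 5.9,"gripper": -1}])

```text
t: 2.4
tool_pos: [0.2739, -0.6169, 0.4186]
orientation: [0.999, -0.051, 0.0, -0.0]
contact_force: [-0.4, 1.1, -0.4]
opening: -0.0001
```

>>> step_arm(commands=[{"travel": [0.0175,-0.0347,0],"roll": 0,"gripper": -1},{"travel": [0.0175,-0.0347,0],"roll": 0,"gripper": -1},{"travel": [0.0175,-0.0347,0],"roll": 0,"gripper": -1},{"travel": [0.0175,-0.0347,0],"roll": 0,"gripper": -1},{"travel": [0.0175,-0.0347,0],"roll": 0,"gripper": -1},{"travel": [0.0175,-0.0347,0],"roll": 0,"gripper": -1},{"travel": [0.0175,-0.0347,0],"roll": 0,"gripper": -1},{"travel": [0.0175,-0.0347,0],"roll": 0,"gripper": -1},{"travel": [0.0175,-0.0347,0],"roll": 0,"gripper": -1},{"travel": [0.0175,-0.0347,0],"roll": 0,"gripper": -1}])

```text
t: 3.23
tool_pos: [0.4823, -0.2868, 0.419]
orientation: [0.999, -0.049, 0.0, 0.0]
contact_force: [-0.6, -0.5, -0.2]
opening: -0.0002
```

>>> step_arm(commands=[{"travel": [0.0175,-0.0347,0],"roll": 0,"gripper": -1},{"travel": [0.0175,-0.0347,0],"roll": 0,"gripper": -1},{"travel": [0.0175,-0.0347,0],"roll": 0,"gripper": -1},{"travel": [0.0175,-0.0347,0],"roll": 0,"gripper": -1},{"travel": [0.0175,-0.0347,0],"roll": 0,"gripper": -1},{"travel": [0.0175,-0.0347,0],"roll": 0,"gripper": -1},{"travel": [0.0175,-0.0347,0],"roll": 0,"gripper": -1},{"travel": [0.0175,-0.0347,0],"roll": 0,"gripper": -1},{"travel": [0.0175,-0.0347,0],"roll": 0,"gripper": -1},{"travel": [0.0175,-0.0347,0],"roll": 0,"gripper": -1}])

```text
t: 4.07
tool_pos: [0.6902, 0.0414, 0.4187]
orientation: [0.999, -0.049, 0.0, 0.0]
contact_force: [0.5, 0.0, 1.1]
opening: 0.0003
```

>>> step_arm(commands=[{"travel": [0,0,0.0316],"roll": 0,"gripper": -1},{"travel": [0,0,0.0316],"roll": 0,"gripper": -1},{"travel": [0,0,0.0316],"roll": 0,"gripper": -1},{"travel": [0,0,0.0316],"roll": 0,"gripper": -1},{"travel": [0,0,0.0316],"roll": 0,"gripper": -1},{"travel": [0,0,0],"roll": 0,"gripper": -1}])

```text
t: 4.57
tool_pos: [0.6856, 0.039, 0.2531]
orientation: [0.999, -0.048, -0.006, 0.001]
contact_force: [-2.1, -0.1, -1.8]
opening: -0.0001
```

```bash
cat > snap.py <<'E'
import sys
from rig import bot
from h import *
import pickle
n,out=sys.argv[1:3]; x,y,w,h,k=map(float,sys.argv[3:8])
f=bot.grab_frame(n); pickle.dump(f,open(n+"_now.pkl","wb")); i=f["pixels"][:,:,::-1]
cv2.imwrite(out,crop(i,int(x),int(y),int(w),int(h),k)); s=bot.get_state(); print(s['t'],s['tool_pos'],s['contact_force'])
E
python3 snap.py scene pics/c1.png 220 100 200 220 2.7
```

```text
4.6167 [0.68730666 0.03931046 0.25709151] [ 0.45605883 -0.83299436  0.83817884]
```

View pics/c1.png

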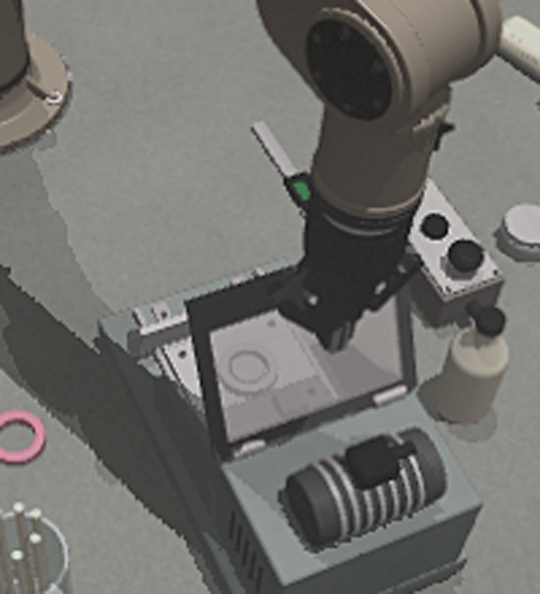

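```bash
python3 - <<'E'
import numpy as np
H=np.array([.06,.155]); r=.134
def tcp(Ad,over=0):
    A=np.radians(Ad); u=np.array([-np.cos(A),np.sin(A)]); n=np.array([np.sin(A),np.cos(A)])
    return H+r*u+(.006-over)*n+np.array([.012*np.clip(A/.5,-1,1),0])
prev=np.array([.0625,.257])
for Ad in [72,66,60,54,48,42,36,30,24,18,12,6,0,-5,-10,-15,-20,-23,-25.67]:
    t=tcp(Ad,.0 if Ad>-25 else .003); d=t-prev; print(Ad,t.round(4),"tool dx,dz",d[0].round(4),(-d[1]).round(4)); prev=t
E
```

```text
72 [0.0363 0.2843] tool dx,dz -0.0262 -0.0273
66 [0.023  0.2799] tool dx,dz -0.0133 0.0044
60 [0.0102 0.274 ] tool dx,dz -0.0128 0.0058
54 [-0.0019  0.2669] tool dx,dz -0.0121 0.0071
48 [-0.0132  0.2586] tool dx,dz -0.0113 0.0083
42 [-0.0236  0.2491] tool dx,dz -0.0104 0.0095
36 [-0.0329  0.2386] tool dx,dz -0.0093 0.0105
30 [-0.041   0.2272] tool dx,dz -0.0082 0.0114
24 [-0.0499  0.215 ] tool dx,dz -0.0089 0.0122
18 [-0.058   0.2021] tool dx,dz -0.0081 0.0129
12 [-0.0648  0.1887] tool dx,dz -0.0068 0.0134
6 [-0.0701  0.175 ] tool dx,dz -0.0053 0.0138
0 [-0.074  0.161] tool dx,dz -0.0039 0.014
-5 [-0.0761  0.1493] tool dx,dz -0.0021 0.0117
-10 [-0.0772  0.1376] tool dx,dz -0.0011 0.0117
-15 [-0.0773  0.1261] tool dx,dz -0.0001 0.0115
-20 [-0.0763  0.1148] tool dx,dz 0.0009 0.0113
-23 [-0.0753  0.1082] tool dx,dz 0.001 0.0066
-25.67 [-0.0728  0.0997] tool dx,dz 0.0025 0.0085
```

>>> step_arm(commands=[{"travel": [-0.013,0,-0.0135],"roll": 0,"gripper": -1},{"travel": [-0.013,0,-0.0135],"roll": 0,"gripper": -1},{"travel": [-0.0067,0,0.0022],"roll": 0,"gripper": -1},{"travel": [-0.0067,0,0.0022],"roll": 0,"gripper": -1},{"travel": [-0.0064,0,0.0029],"roll": 0,"gripper": -1},{"travel": [-0.0064,0,0.0029],"roll": 0,"gripper": -1},{"travel": [-0.006,0,0.0035],"roll": 0,"gripper": -1},{"travel": [-0.006,0,0.0035],"roll": 0,"gripper": -1},{"travel": [-0.0057,0,0.0042],"roll": 0,"gripper": -1},{"travel": [-0.0057,0,0.0042],"roll": 0,"gripper": -1}])

```text
t: 5.45
tool_pos: [0.6143, 0.0473, 0.2621]
orientation: [0.999, -0.049, 0.001, -0.0]
contact_force: [-0.1, -1.2, 4.0]
opening: -0.0002
```

```bash
python3 snap.py scene pics/c2.png 220 100 200 220 2.7
```

```text
5.5 [0.61267797 0.04741962 0.26101795] [-1.5101685   0.05838641  2.35186188]
```

View pics/c2.png

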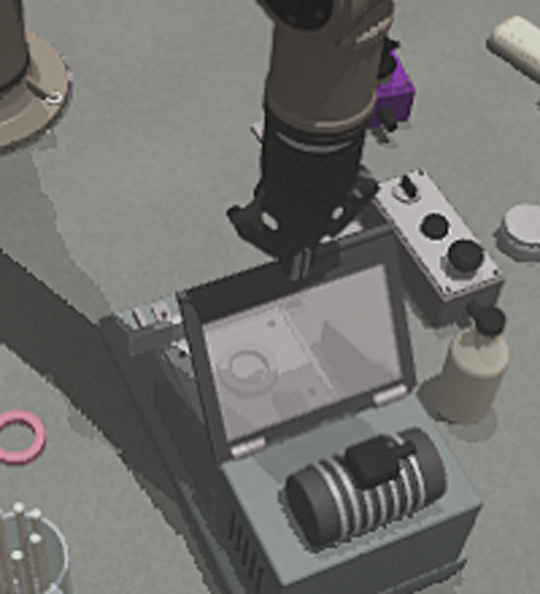

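The guard has begun to move; the fingertips rest on its front strip at about crop (300,275). I'll go on along the arc.

>>> step_arm(commands=[{"travel": [-0.0052,0,0.0048],"roll": 0,"gripper": -1},{"travel": [-0.0052,0,0.0048],"roll": 0,"gripper": -1},{"travel": [-0.0047,0,0.0053],"roll": 0,"gripper": -1},{"travel": [-0.0047,0,0.0053],"roll": 0,"gripper": -1},{"travel": [-0.0041,0,0.0057],"roll": 0,"gripper": -1},{"travel": [-0.0041,0,0.0057],"roll": 0,"gripper": -1},{"travel": [-0.0044,0,0.0061],"roll": 0,"gripper": -1},{"travel": [-0.0044,0,0.0061],"roll": 0,"gripper": -1},{"travel": [-0.004,0,0.0065],"roll": 0,"gripper": -1},{"travel": [-0.004,0,0.0065],"roll": 0,"gripper": -1}])

```text
t: 6.33
tool_pos: [0.569, 0.0516, 0.2044]
orientation: [0.999, -0.049, -0.0, 0.0]
contact_force: [0.5, 0.0, 1.5]
opening: 0.0002
```

>>> step_arm(commands=[{"travel": [-0.0034,0,0.0067],"roll": 0,"gripper": -1},{"travel": [-0.0034,0,0.0067],"roll": 0,"gripper": -1},{"travel": [-0.0027,0,0.0069],"roll": 0,"gripper": -1},{"travel": [-0.0027,0,0.0069],"roll": 0,"gripper": -1},{"travel": [-0.002,0,0.007],"roll": 0,"gripper": -1},{"travel": [-0.002,0,0.007],"roll": 0,"gripper": -1}])

```text
t: 6.83
tool_pos: [0.5533, 0.0532, 0.1632]
orientation: [0.999, -0.048, -0.0, -0.0]
contact_force: [0.3, 0.9, 1.3]
opening: -0.0
```

```bash
python3 snap.py scene pics/c3.png 220 100 200 220 2.7
```

```text
6.8833 [0.55228324 0.05298026 0.16182987] [ 0.08465087  0.05299477 -0.18407933]
```

View pics/c3.png

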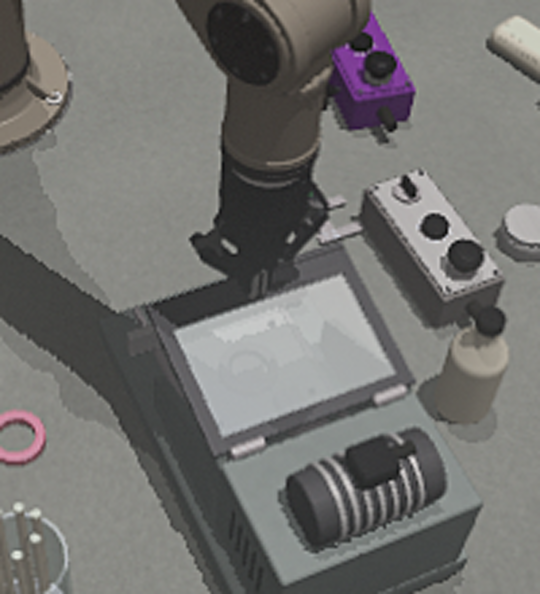

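>>> step_arm(commands=[{"travel": [-0.0005,0,0.006],"roll": 0,"gripper": -1},{"travel": [0,0,0.006],"roll": 0,"gripper": -1},{"travel": [0,0,0.006],"roll": 0,"gripper": -1},{"travel": [0,0,0.006],"roll": 0,"gripper": -1},{"travel": [0,0,0.006],"roll": 0,"gripper": -1},{"travel": [0.001,0,0.006],"roll": 0,"gripper": -1},{"travel": [0.001,0,0.006],"roll": 0,"gripper": -1},{"travel": [0.001,0,0.006],"roll": 0,"gripper": -1},{"travel": [0.001,0,0.005],"roll": 0,"gripper": -1}])

```text
t: 7.63
tool_pos: [0.5571, 0.0527, 0.1102]
orientation: [0.999, -0.049, -0.0, 0.0]
contact_force: [-1.1, -0.2, 1.5]
opening: -0.0003
```

>>> step_arm(commands=[{"travel": [0.001,0,0.003],"roll": 0,"gripper": -1},{"travel": [0.001,0,0.003],"roll": 0,"gripper": -1}])

```text
t: 7.8
tool_pos: [0.5591, 0.0525, 0.1046]
orientation: [0.999, -0.049, -0.0, 0.0]
contact_force: [-0.9, 0.6, 1.3]
opening: 0.0002
```

>>> step_arm(commands=[{"travel": [0,0,0.002],"roll": 0,"gripper": -1},{"travel": [0,0,0.002],"roll": 0,"gripper": -1}])

```text
t: 7.97
tool_pos: [0.5599, 0.0525, 0.1012]
orientation: [0.999, -0.049, 0.001, -0.0]
contact_force: [0.4, -1.0, 2.0]
opening: 0.0002
```

```bash
python3 snap.py scene pics/c4.png 220 100 200 220 2.7
```

```text
8.0167 [0.55973712 0.05246255 0.10089795] [ 0.78643593 -0.59514986  0.32381335]
```

View pics/c4.png

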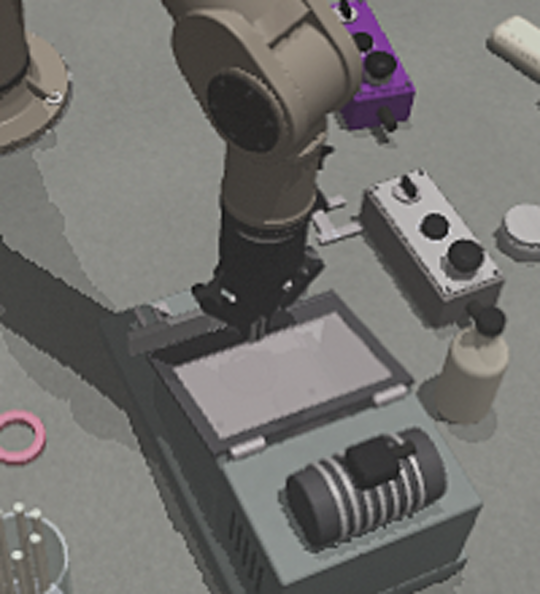

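>>> step_arm(commands=[{"travel": [0,0,0.002],"roll": 0,"gripper": -1},{"travel": [0,0,0.002],"roll": 0,"gripper": -1},{"travel": [0,0,0.0],"roll": 0,"gripper": -1}])

```text
t: 8.27
tool_pos: [0.5594, 0.0526, 0.097]
orientation: [0.999, -0.049, 0.0, -0.0]
contact_force: [1.0, 0.2, 1.6]
opening: -0.0001
```

>>> step_arm(commands=[{"travel": [0,0,0.002],"roll": 0,"gripper": -1},{"travel": [0,0,0.002],"roll": 0,"gripper": -1},{"travel": [0,0,0.0],"roll": 0,"gripper": -1}])

```text
t: 8.52
tool_pos: [0.5586, 0.0526, 0.0926]
orientation: [0.999, -0.048, -0.0, 0.0]
contact_force: [0.2, -0.1, 0.2]
opening: 0.0003
```

```bash
python3 snap.py scene pics/c5.png 250 180 130 110 5; python3 snap.py top pics/c5t.png 200 62 120 180 3.3
```

```text
8.5667 [0.55827654 0.05256292 0.09250924] [ 0.13076028 -0.38711025  0.90680478]
8.6167 [0.5581693  0.05252914 0.0924916 ] [-0.22462739 -0.46123044 -0.4595071 ]
```

View pics/c5.png

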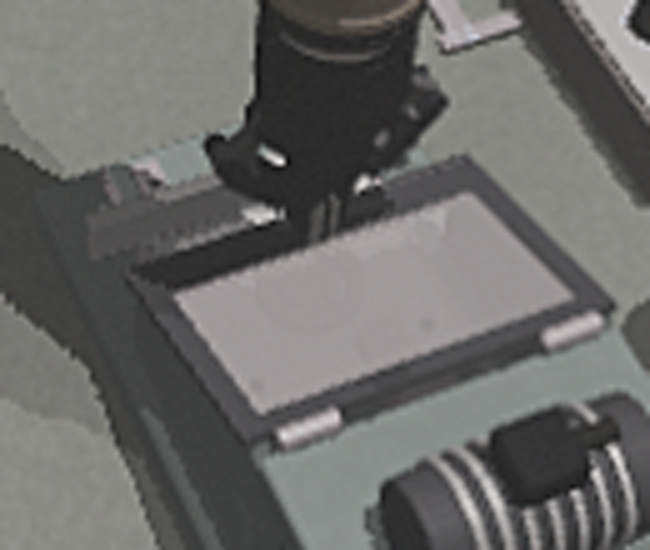

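View pics/c5t.png

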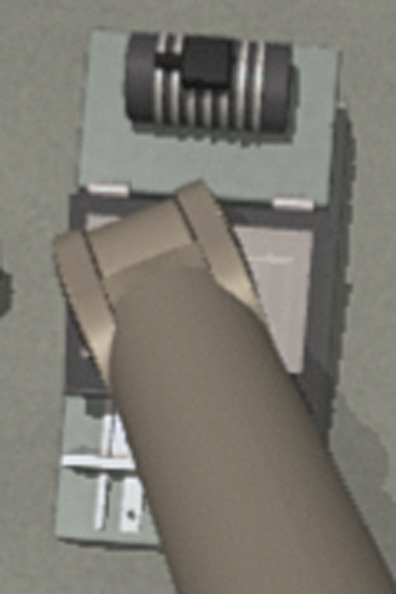

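```bash
python3 - <<'E'
from h import *
import pickle
p=np.load("p.npy"); f=pickle.load(open("scene_now.pkl","rb"))
m=cv2.resize(f["pixels"][180:290,250:380,::-1],None,fx=5,fy=5,interpolation=cv2.INTER_CUBIC)
for a,col in [(0,(0,0,255)),(.08,(0,255,0)),(.16,(255,0,0))]:
    A=a-.448; u=np.array([-np.cos(A),np.sin(A)]); n=np.array([np.sin(A),np.cos(A)])
    l=[]
    for r,y in [(.0,.1),(.157,.1),(.157,-.1),(.0,-.1)]:
        q=np.array([.06,.155])+r*u+.003*n; l.append((q[0],y,q[1]))
    q=(proj(f,T2w(p[:2],p[2],l))-[250,180]+.5)*5-.5
    cv2.polylines(m,[np.round(q).astype(int)],True,col,1)
cv2.imwrite("pics/c6.png",m)
E
```

```text
(no output)
```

View pics/c6.png

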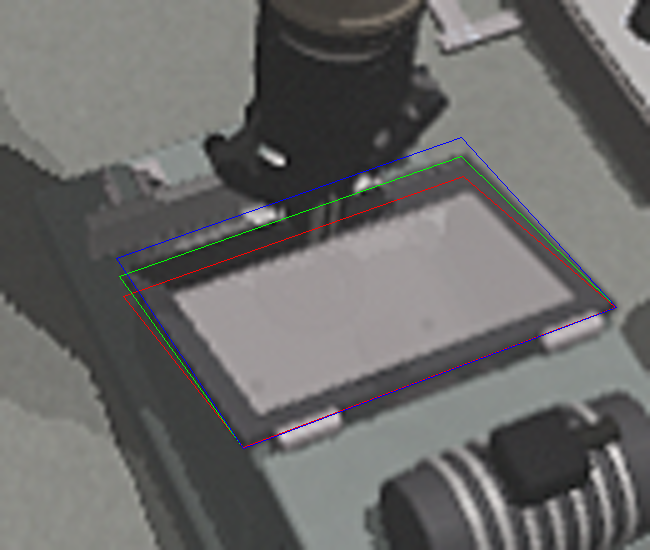

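The overlay puts the guard at about 0.07 rad, so roughly 10 mm is left. I'll go on down.

>>> step_arm(commands=[{"travel": [0,0,0.002],"roll": 0,"gripper": -1},{"travel": [0,0,0.002],"roll": 0,"gripper": -1},{"travel": [0,0,0.002],"roll": 0,"gripper": -1},{"travel": [0,0,0.0],"roll": 0,"gripper": -1}])

```text
t: 8.95
tool_pos: [0.5587, 0.0526, 0.0865]
orientation: [0.999, -0.049, -0.0, 0.0]
contact_force: [0.6, -0.4, 0.9]
opening: 0.0003
```

>>> step_arm(commands=[{"travel": [0,0,0.002],"roll": 0,"gripper": -1},{"travel": [0,0,0.002],"roll": 0,"gripper": -1},{"travel": [0,0,0.0],"roll": 0,"gripper": -1}])

```text
t: 9.2
tool_pos: [0.5588, 0.0526, 0.0826]
orientation: [0.999, -0.049, -0.0, 0.0]
contact_force: [-0.0, -0.0, 0.4]
opening: 0.0001
```

```bash
python3 snap.py scene pics/c7.png 250 180 130 110 5;  python3 snap.py wrist pics/c7w.png 0 0 560 420 1.4; 
```

```text
9.25 [0.55864755 0.05253019 0.08261812] [-0.32741008  0.17481577  0.89329083]
9.3 [0.55862464 0.05252335 0.08267715] [-0.82650917 -0.29294455  0.27907939]
```

View pics/c7.png

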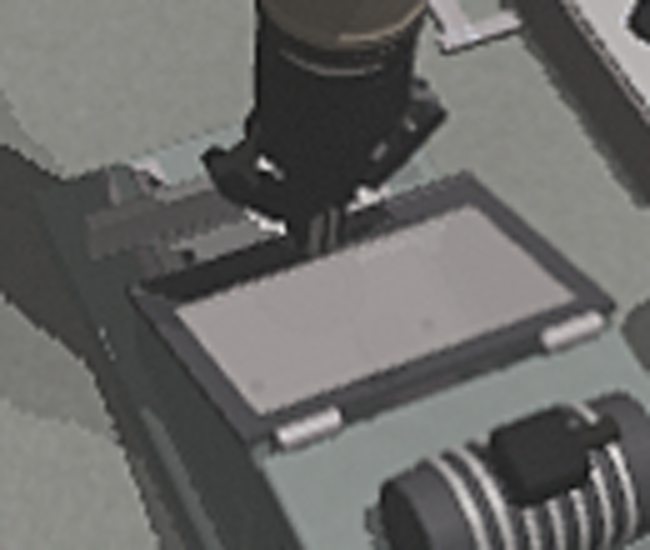

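View pics/c7w.png

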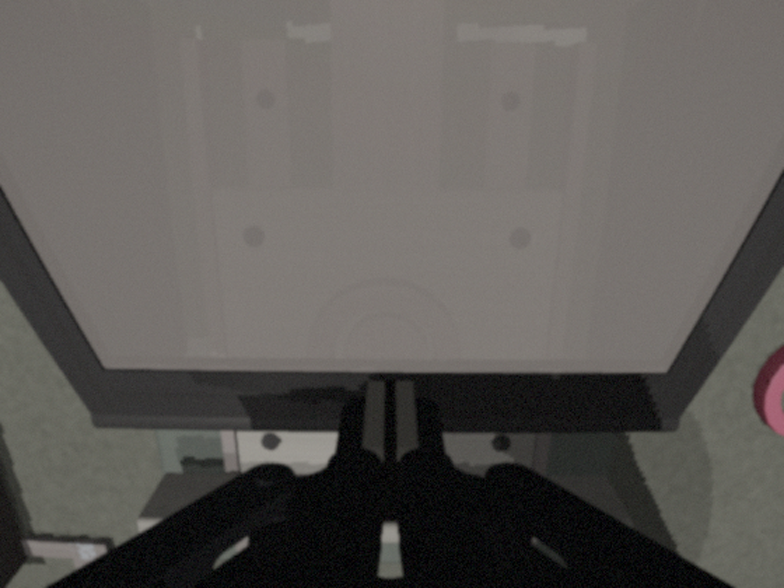

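The fingertips are on the front strip in the wrist view, at about (390,380). In the scene crop the guard edge runs (132,290) to (465,173), close to the shut outline. I'll go on.

>>> step_arm(commands=[{"travel": [0,0,0.0015],"roll": 0,"gripper": -1},{"travel": [0,0,0.0015],"roll": 0,"gripper": -1},{"travel": [0,0,0],"roll": 0,"gripper": -1}])

```text
t: 9.55
tool_pos: [0.5591, 0.0526, 0.0816]
orientation: [0.999, -0.049, 0.0, 0.0]
contact_force: [-5.9, -0.3, 16.6]
opening: -0.0001
```

>>> step_arm(commands=[{"travel": [0,0,0.0015],"roll": 0,"gripper": -1},{"travel": [0,0,0.0015],"roll": 0,"gripper": -1},{"travel": [0,0,0],"roll": 0,"gripper": -1}])

```text
t: 9.8
tool_pos: [0.5593, 0.0526, 0.0811]
orientation: [0.999, -0.049, 0.001, 0.001]
contact_force: [-14.5, -2.5, 39.2]
opening: -0.0003
```

Contact force rose to 39 N with no further motion, so the guard has hit its rests. I'll back off and check.

>>> step_arm(commands=[{"travel": [0,0,-0.006],"roll": 0,"gripper": -1},{"travel": [0,0,-0.02],"roll": 0,"gripper": -1}])

```text
t: 9.97
tool_pos: [0.5571, 0.0522, 0.1016]
orientation: [0.999, -0.048, -0.002, 0.0]
contact_force: [-0.3, 0.1, -0.3]
opening: 0.0002
```

```bash
python3 - <<'E'
from h import *
import pickle
f=pickle.load(open("wrist_now.pkl","rb")); P=np.array([.55862,.05252,.0827])
for dz in [0,.01,.02,.03]: print(dz,(proj(f,P+[0,0,dz])*1.4).round(0), (proj(f,P+[.011,0,dz])*1.4).round(0))
f=pickle.load(open("scene_now.pkl","rb"))
for dz in [0,.01,.02,.03]: print(dz,((proj(f,P+[0,0,dz])-[250,180])*5).round(0))
E
python3 snap.py scene pics/c8.png 250 180 130 110 5
```

```text
0 [[391. 377.]] [[388. 348.]]
0.01 [[391. 390.]] [[388. 361.]]
0.02 [[391. 406.]] [[388. 375.]]
0.03 [[391. 423.]] [[388. 390.]]
0 [[305. 262.]]
0.01 [[306. 252.]]
0.02 [[307. 241.]]
0.03 [[309. 230.]]
10.0167 [0.56013269 0.05280777 0.10632814] [1.23452066 1.07380992 2.94785869]
```

View pics/c8.png

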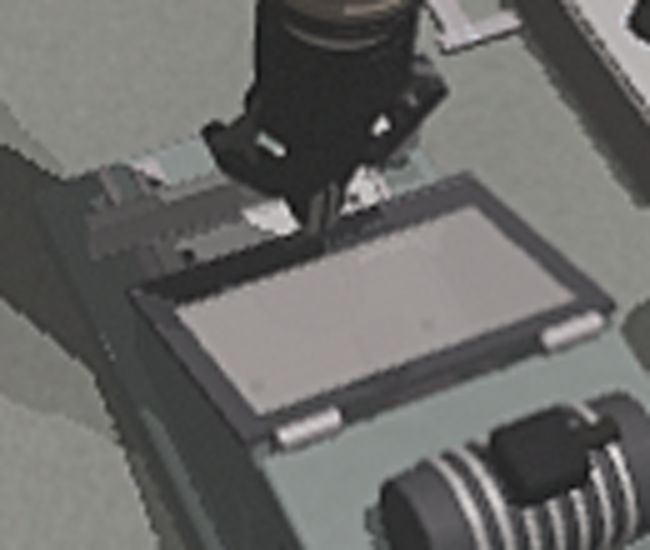

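Tip height (0.082) is lower than the geometry I expected for a shut guard, so I'll lift and look at the guard unobstructed.

>>> step_arm(commands=[{"travel": [-0.01,0,-0.03],"roll": 0,"gripper": -1},{"travel": [-0.02,0,-0.03],"roll": 0,"gripper": -1},{"travel": [-0.02,0,-0.03],"roll": 0,"gripper": -1},{"travel": [-0.02,0,-0.03],"roll": 0,"gripper": -1},{"travel": [-0.02,0,-0.03],"roll": 0,"gripper": -1},{"travel": [0,0,0],"roll": 0,"gripper": -1}])

```text
t: 10.52
tool_pos: [0.4693, 0.0626, 0.2585]
orientation: [0.999, -0.048, 0.004, -0.001]
contact_force: [0.9, 0.2, 0.3]
opening: 0.0004
```

```bash
python3 snap.py scene pics/d1.png 250 180 130 110 5;  python3 snap.py wrist pics/d1w.png 0 0 560 420 1.4; 
```

```text
10.5667 [0.46995785 0.06196792 0.25618725] [-0.20628451 -0.20539821 -0.25571605]
10.6167 [0.46977995 0.06140636 0.25432433] [ 0.81725911 -0.29797622 -0.63667609]
```

View pics/d1.png

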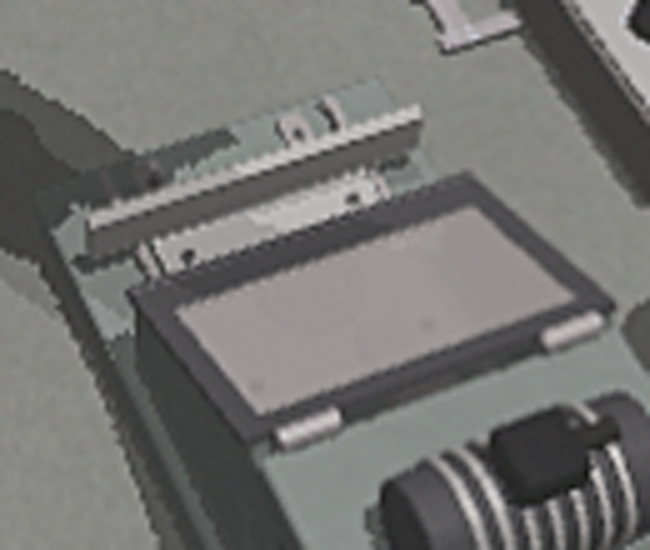

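View pics/d1w.png

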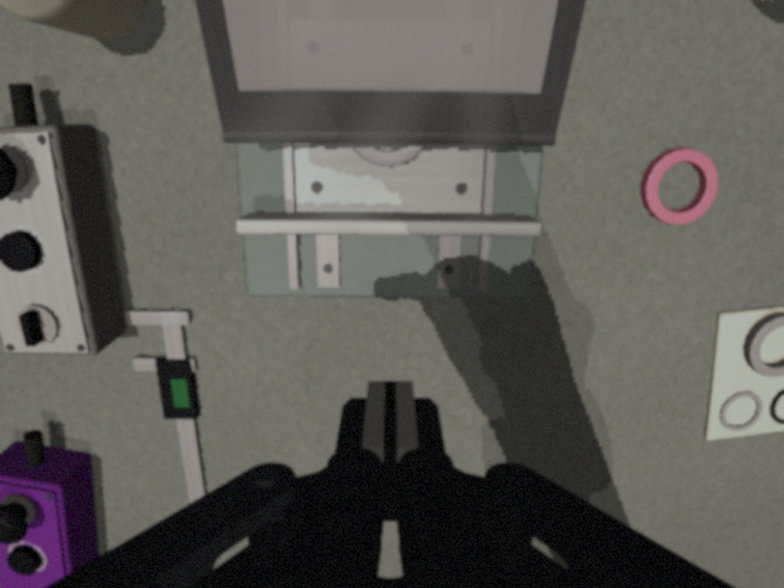

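```bash
cat > fit2.py <<'E'
from h import *
import pickle
from scipy.optimize import least_squares
fw=pickle.load(open("wrist_now.pkl","rb")); ft=pickle.load(open("top.pkl","rb")); fs=pickle.load(open("scene_now.pkl","rb"))
a=lambda x,y:((x+.5)/3.4-.5+210,(y+.5)/3.4-.5+62)
b=lambda x,y:((x+.5)/5-.5+250,(y+.5)/5-.5+180)
w=lambda x,y:((x+.5)/1.4-.5,(y+.5)/1.4-.5)
obs=[(ft,(-.2,.11,.04),a(25,553)),(ft,(-.2,-.11,.04),a(295,577)),(fs,(-.2,-.11,.04),b(42,225)),(fw,(-.2,.11,.04),w(247,295)),(fw,(-.2,-.11,.04),w(536,297)),]
def gp(al,r,y,o):
    A=al-.448; return (.06-r*np.cos(A)+o*np.sin(A),y,.155+r*np.sin(A)+o*np.cos(A))
g=[(fw,.157,.1,w(224,139)),(fw,.157,-.1,w(555,141)),(fs,.157,-.1,b(133,292)),(fs,.157,.1,b(466,172)),(fs,0,-.1,b(248,447)),(fs,0,.1,b(612,309))]
def res(p,al):
    off=[p[4:6] if False else 0 for _ in obs]
    r=[]
    for f,P,uv in obs: r+=list(proj(f,T2w(p[:2],p[2],P))[0]-uv)
    for f,rr,y,uv in g: r+=list(proj(f,T2w(p[:2],p[2],gp(al,rr,y,.004 if rr else .006)))[0]-uv)
    return np.array(r)
s=least_squares(lambda p:res(p,p[3]),[.63,.05,-.1,.0]); print(s.x,s.cost); print(res(s.x,s.x[3]).reshape(-1,2).round(1).tolist())
for al in [0,.04,.08]:
    s=least_squares(lambda p:res(p,al),[.63,.05,-.1]); print(al,s.x,s.cost)
    # local pts of tray front
E
python3 fit2.py
```

```text
[ 0.62975879  0.04699382 -0.0956352   0.02014319] 34.543116814398374
[[-1.5, -1.3], [-0.9, -2.8], [-2.9, -5.7], [0.4, -0.4], [-1.8, -1.7], [1.4, 1.3], [0.1, -0.2], [-1.5, 0.6], [0.1, 0.4], [-0.2, 0.3], [1.6, -0.5]]
0 [ 0.62895733  0.0471524  -0.09533111] 37.157649987861404
0.04 [ 0.63052263  0.04684138 -0.09592572] 37.056308313159356
0.08 [ 0.63197965  0.04654668 -0.09648205] 57.16086137971484
```

```bash
python3 - <<'E'
from h import *
import pickle
f=pickle.load(open("scene_now.pkl","rb")); P=np.array([.46996,.06197,.2562])
q=proj(f,np.array([P+[0,0,d] for d in (0,.02)])); print(q)
x,y=int(q[0,0])-50,int(q[0,1])-50
m=cv2.resize(f["pixels"][y:y+90,x:x+90,::-1],None,fx=6,fy=6,interpolation=cv2.INTER_CUBIC)
for k,c in zip(q,[(0,0,255),(0,255,0)]): cv2.drawMarker(m,tuple(int(v) for v in ((k-[x,y]+.5)*6-.5)),c,0,14,1)
cv2.imwrite("pics/d2.png",m)
E
```

```text
[[300.04012073 164.69804886]
 [300.41706409 159.08616725]]
```

View pics/d2.png

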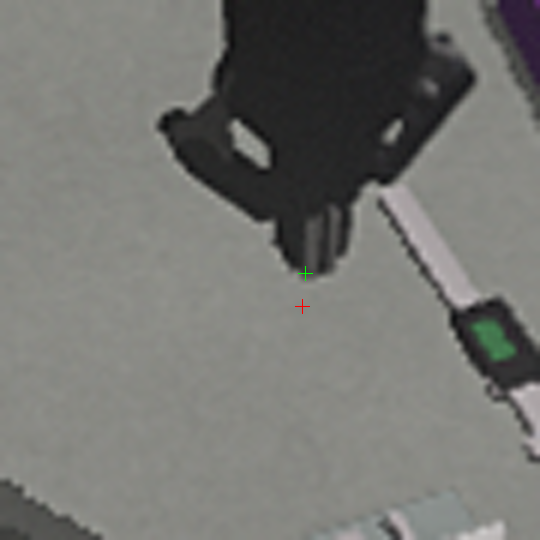

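The real fingertip sits about 18 mm above the reported TCP, which explains the low reading and is consistent with a shut guard. I'll triangulate it from the two views.

```bash
python3 - <<'E'
from h import *
import pickle
from scipy.optimize import least_squares
fs=pickle.load(open("scene_now.pkl","rb"));fw=pickle.load(open("wrist_now.pkl","rb"))
P1=np.array([.46996,.06197,.2562]);P2=np.array([.46978,.06141,.25432])
us=np.array([250+ (312+.5)/6-.5, 114+(272+.5)/6-.5]); uw=np.array([(390+.5)/1.4-.5,(382+.5)/1.4-.5])
r=lambda d:np.r_[proj(fs,P1+d)[0]-us,proj(fw,P2+d)[0]-uw]
s=least_squares(r,[0,0,0]); print(s.x,s.fun)
# tray front now, tester pose
p=np.array([.6292,.0471,-.0955]); c,si=np.cos(p[2]),np.sin(p[2])
def tol(P): d=P[:2]-p[:2]; return np.array([c*d[0]+si*d[1],-si*d[0]+c*d[1]])
for q in [(237,232),(540,233)]: print("front plate top front edge",tol(unproj(fw,np.array(q)/1.4,.085)))
for n,q,z in [("start",(19,250),.068),("stop",(0,172),.089)]: print(n,unproj(fw,np.array(q)/1.4,z))
print("home tcp",T2w(p[:2],p[2],[(-.175,0,.05),(-.1,0,.05)]))
E
```

```text
[ 0.01117189 -0.00016471  0.02745426] [1.29140318 1.0334529  0.15231156 0.24308839]
front plate top front edge [-0.1420274   0.10030546]
front plate top front edge [-0.14270252 -0.09796823]
start [0.49864946 0.32803406 0.068     ]
stop [0.55405173 0.3093764  0.089     ]
home tcp [[0.45499742 0.06378711 0.05      ]
 [0.52965567 0.05663549 0.05      ]]
```

>>> step_arm(commands=[{"travel": [-0.012,0,0],"roll": 0,"gripper": -1},{"travel": [0,0,0.035],"roll": 0,"gripper": -1},{"travel": [0,0,0.035],"roll": 0,"gripper": -1},{"travel": [0,0,0.035],"roll": 0,"gripper": -1},{"travel": [0,0,0.035],"roll": 0,"gripper": -1},{"travel": [0,0,0.03],"roll": 0,"gripper": -1},{"travel": [0,0,0.02],"roll": 0,"gripper": -1},{"travel": [0,0,0.012],"roll": 0,"gripper": -1},{"travel": [0,0,0],"roll": 0,"gripper": -1}])

```text
t: 11.37
tool_pos: [0.4537, 0.0618, 0.0472]
orientation: [0.999, -0.048, -0.004, 0.001]
contact_force: [-0.1, -0.0, 1.0]
opening: 0.0003
```

```bash
python3 snap.py scene pics/e1.png 240 150 150 120 5; python3 snap.py wrist pics/e1w.png 0 0 560 420 1.4
```

```text
11.4167 [0.45496079 0.06207562 0.04881443] [ 0.52514393 -0.05211759 -0.36827121]
11.4667 [0.45624578 0.0623502  0.05006112] [-0.18863402 -0.29710952  0.2380067 ]
```

View pics/e1.png

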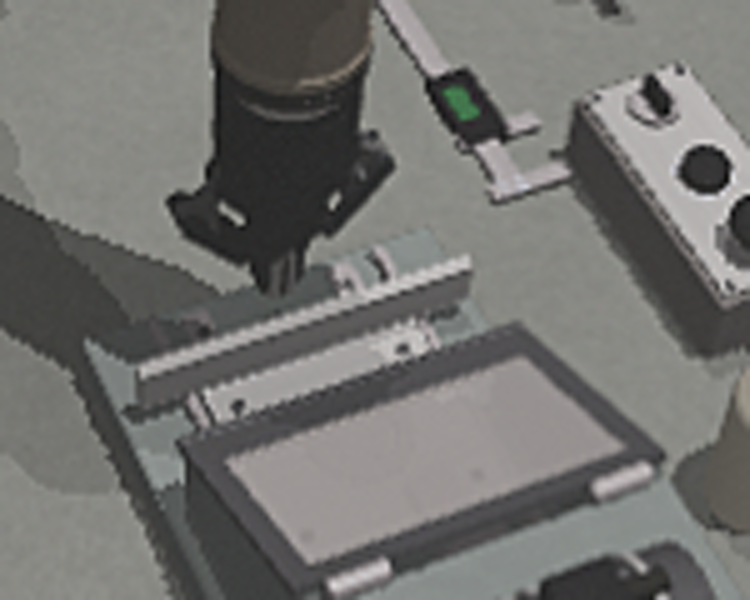

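View pics/e1w.png

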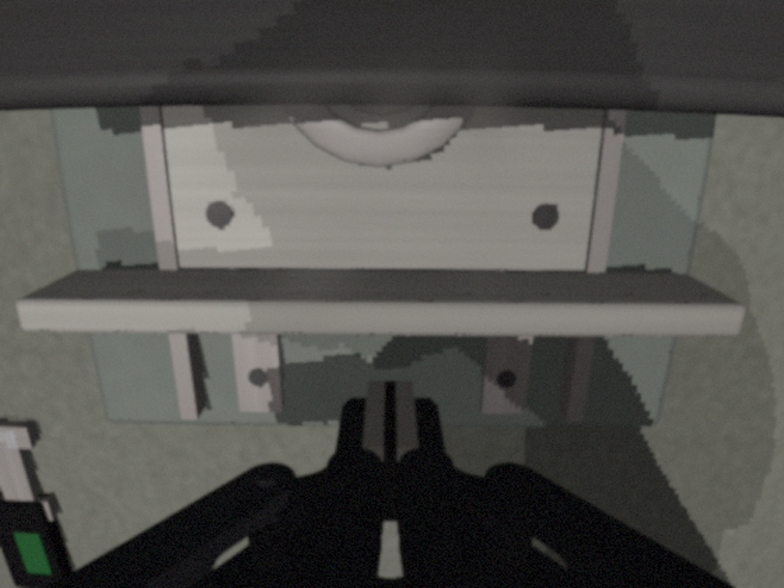

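>>> step_arm(commands=[{"travel": [0.006,0,0.003],"roll": 0,"gripper": -1},{"travel": [0.006,0,0],"roll": 0,"gripper": -1},{"travel": [0.005,0,0],"roll": 0,"gripper": -1},{"travel": [0.005,0,0],"roll": 0,"gripper": -1},{"travel": [0.005,0,0],"roll": 0,"gripper": -1},{"travel": [0.005,0,0],"roll": 0,"gripper": -1},{"travel": [0.005,0,0],"roll": 0,"gripper": -1},{"travel": [0.005,0,0],"roll": 0,"gripper": -1},{"travel": [0.005,0,0],"roll": 0,"gripper": -1},{"travel": [0.005,0,0],"roll": 0,"gripper": -1}])

```text
t: 12.3
tool_pos: [0.5081, 0.0573, 0.0482]
orientation: [0.999, -0.049, -0.001, 0.0]
contact_force: [-6.7, -0.1, 4.7]
opening: -0.0001
```

>>> step_arm(commands=[{"travel": [0.004,0,0],"roll": 0,"gripper": -1},{"travel": [0.004,0,0],"roll": 0,"gripper": -1},{"travel": [0,0,0],"roll": 0,"gripper": -1}])

```text
t: 12.55
tool_pos: [0.5174, 0.0565, 0.0482]
orientation: [0.999, -0.049, -0.0, 0.0]
contact_force: [-1.9, 0.4, 0.9]
opening: -0.0001
```

```bash
python3 snap.py scene pics/e2.png 240 150 150 120 5; python3 snap.py wrist pics/e2w.png 0 0 560 420 1.4
```

```text
12.6 [0.51738826 0.0564804  0.04821862] [-1.53714783  0.14490944  1.14630606]
12.65 [0.51742534 0.05648578 0.04822513] [-2.57197306 -0.30694775  0.48028628]
```

View pics/e2.png

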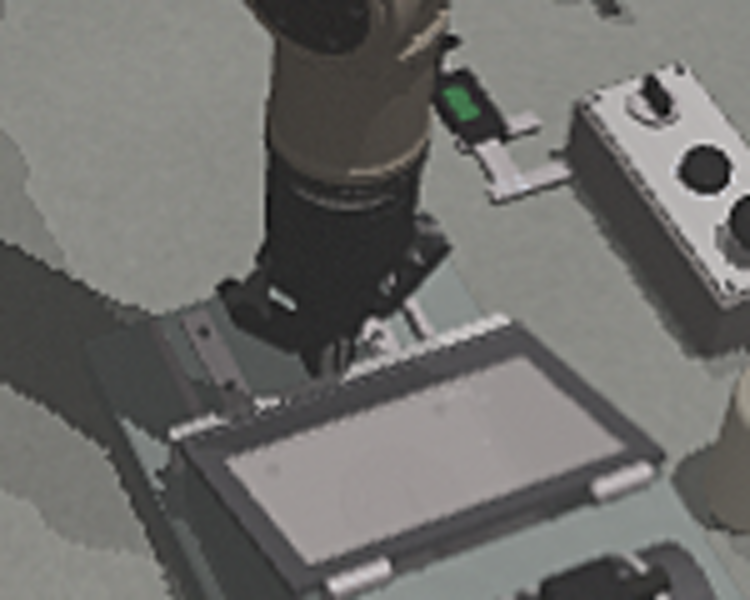

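View pics/e2w.png

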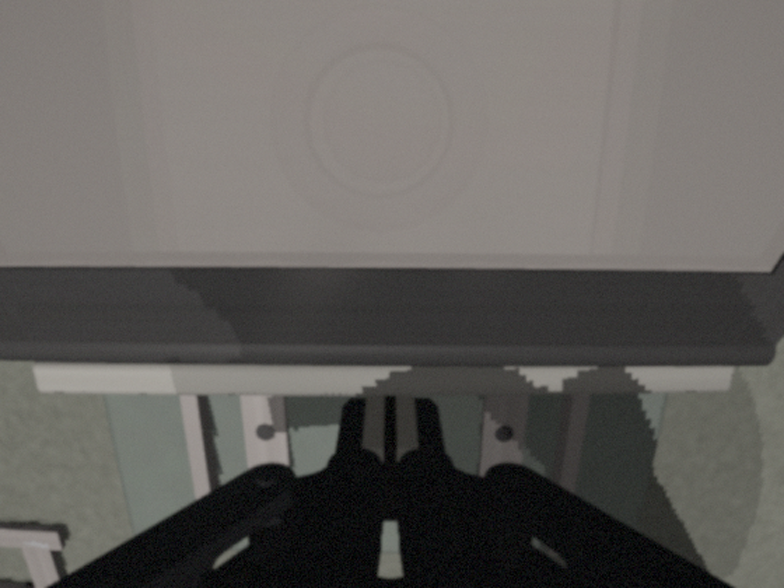

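The front plate, at wrist row 375, is nearly under the guard's edge and the fingers are centred on it. I'll continue slowly to the stop.

>>> step_arm(commands=[{"travel": [0.003,0,0],"roll": 0,"gripper": -1},{"travel": [0.003,0,0],"roll": 0,"gripper": -1},{"travel": [0.002,0,0],"roll": 0,"gripper": -1},{"travel": [0,0,0],"roll": 0,"gripper": -1}])

```text
t: 12.98
tool_pos: [0.5248, 0.0558, 0.048]
orientation: [0.999, -0.049, -0.0, 0.0]
contact_force: [-3.9, 0.3, 2.0]
opening: 0.0001
```

>>> step_arm(commands=[{"travel": [0.002,0,0],"roll": 0,"gripper": -1},{"travel": [0.002,0,0],"roll": 0,"gripper": -1},{"travel": [0,0,0],"roll": 0,"gripper": -1}])

```text
t: 13.23
tool_pos: [0.5264, 0.0557, 0.0477]
orientation: [0.999, -0.048, -0.003, 0.0]
contact_force: [-10.1, 1.8, 7.6]
opening: -0.0001
```

>>> step_arm(commands=[{"travel": [0.002,0,0],"roll": 0,"gripper": -1},{"travel": [0.002,0,0],"roll": 0,"gripper": -1},{"travel": [0,0,0],"roll": 0,"gripper": -1}])

```text
t: 13.48
tool_pos: [0.5262, 0.0555, 0.047]
orientation: [0.999, -0.048, -0.006, 0.001]
contact_force: [-20.5, 2.8, 13.6]
opening: 0.0001
```

```bash
python3 snap.py scene pics/e3.png 240 150 150 120 5; python3 snap.py wrist pics/e3w.png 0 0 560 420 1.4
```

```text
13.5333 [0.52618582 0.05546403 0.04697154] [-19.48743524   3.39841615  12.75838018]
13.5833 [0.5262231  0.05542488 0.04699821] [-19.7266791    2.48752369  14.15154965]
```

View pics/e3.png

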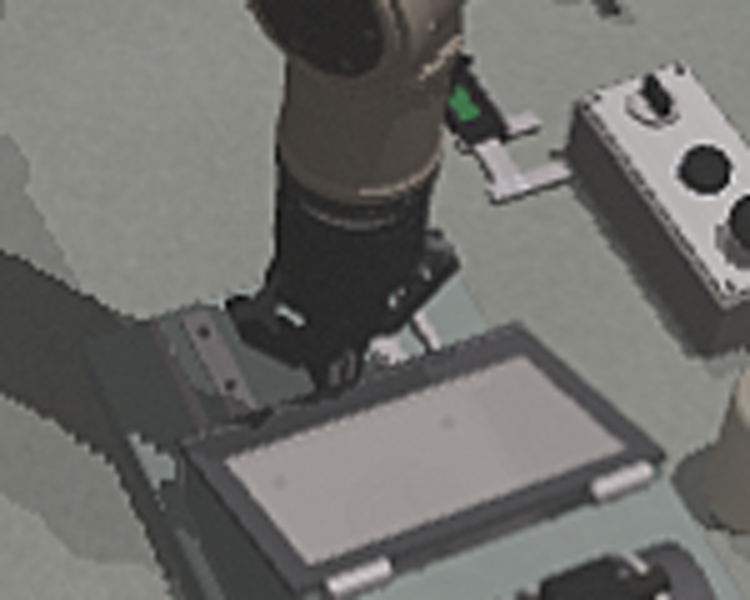

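View pics/e3w.png

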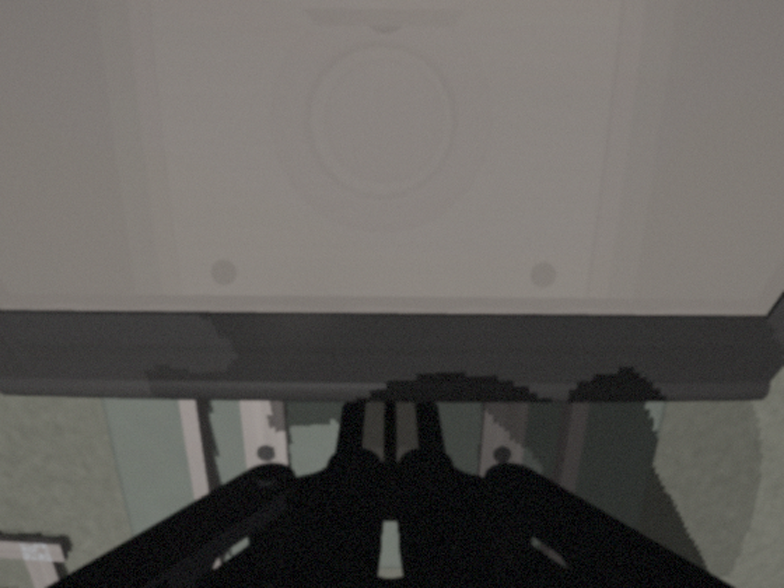

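```bash
python3 - <<'E'
from h import *
import pickle
p=np.array([.6292,.0471,-.0955]); c,si=np.cos(p[2]),np.sin(p[2])
def tol(P): d=P[:2]-p[:2]; return np.array([c*d[0]+si*d[1],-si*d[0]+c*d[1]])
ft=pickle.load(open("top.pkl","rb")); a=lambda x,y:((x+.5)/3.4-.5+210,(y+.5)/3.4-.5+62)
print("top init holes",[tol(unproj(ft,a(*q),.054)) for q in [(100,453),(224,463)]])
fw=pickle.load(open("wrist_now.pkl","rb"))
print("wrist now holes",[tol(unproj(fw,np.array(q)/1.4,.054)) for q in [(224,272),(543,274)]])
print("bar bottom line",[tol(unproj(fw,np.array(q)/1.4,.09)) for q in [(5,392),(768,398)]])
print("rail holes",[tol(unproj(fw,np.array(q)/1.4,.044)) for q in [(266,453),(502,454)]])
print("ring c",tol(unproj(fw,np.array((381,118))/1.4,.066)))
# expected px of home plate front top edge
for y in (-.08,.08): print(proj(fw,T2w(p[:2],p[2],[(-.088,y,.085),(-.082,y,.09)]))*1.4)
E
```

```text
top init holes [array([-0.11898407,  0.04991341]), array([-0.12015135, -0.04971136])]
wrist now holes [array([-0.06291825,  0.05120959]), array([-0.06363794, -0.04942776])]
bar bottom line [array([-0.08640363,  0.10528318]), array([-0.08849192, -0.10612746])]
rail holes [array([-0.13801833,  0.04629004]), array([-0.13855184, -0.04410113])]
ring c [-0.01694071  0.00131109]
[[671.15501163 389.45327335]
 [684.45047722 378.83914119]]
[[101.13350034 389.87733859]
 [ 87.59881197 379.26881572]]
```

Tray hole and ring positions put the tray at home (front face about -0.086, ring about -0.017), with a 20 N stop force. I'll back off and press the guard again lightly as a check.

>>> step_arm(commands=[{"travel": [-0.012,0,0],"roll": 0,"gripper": -1},{"travel": [-0.02,0,0],"roll": 0,"gripper": -1},{"travel": [0,0,-0.04],"roll": 0,"gripper": -1},{"travel": [0,0,-0.04],"roll": 0,"gripper": -1},{"travel": [0.02,0,-0.01],"roll": 0,"gripper": -1},{"travel": [0.03,0,0],"roll": 0,"gripper": -1},{"travel": [0.018,0,0],"roll": 0,"gripper": -1},{"travel": [0,0,0.02],"roll": 0,"gripper": -1},{"travel": [0,0,0.015],"roll": 0,"gripper": -1},{"travel": [0,0,0],"roll": 0,"gripper": -1}])

```text
t: 14.42
tool_pos: [0.5682, 0.051, 0.1007]
orientation: [0.999, -0.049, -0.001, 0.0]
contact_force: [-1.0, 0.4, -0.3]
opening: 0.0001
```

>>> step_arm(commands=[{"travel": [0,0,0.006],"roll": 0,"gripper": -1},{"travel": [0,0,0.004],"roll": 0,"gripper": -1},{"travel": [0,0,0.002],"roll": 0,"gripper": -1},{"travel": [0,0,0],"roll": 0,"gripper": -1}])

```text
t: 14.75
tool_pos: [0.5691, 0.0517, 0.0912]
orientation: [0.999, -0.048, 0.0, -0.0]
contact_force: [-0.0, -0.4, -0.4]
opening: 0.0002
```

>>> step_arm(commands=[{"travel": [0,0,0.002],"roll": 0,"gripper": -1},{"travel": [0,0,0.002],"roll": 0,"gripper": -1},{"travel": [0,0,0],"roll": 0,"gripper": -1}])

```text
t: 15.0
tool_pos: [0.5689, 0.0516, 0.0869]
orientation: [0.999, -0.049, 0.0, 0.0]
contact_force: [-0.5, -0.7, 0.4]
opening: -0.0
```

>>> step_arm(commands=[{"travel": [0,0,0.002],"roll": 0,"gripper": -1},{"travel": [0,0,0.0015],"roll": 0,"gripper": -1},{"travel": [0,0,0],"roll": 0,"gripper": -1}])

```text
t: 15.25
tool_pos: [0.5695, 0.0516, 0.0855]
orientation: [0.999, -0.049, 0.001, 0.0]
contact_force: [-6.9, -1.2, 16.2]
opening: 0.0
```

Stiff contact came at 0.0855, as a shut guard predicts. Now the start button on the grey box.

>>> step_arm(commands=[{"travel": [0,0,-0.01],"roll": 0,"gripper": -1},{"travel": [0,0,-0.035],"roll": 0,"gripper": -1},{"travel": [0,0,-0.035],"roll": 0,"gripper": -1},{"travel": [0,0,-0.035],"roll": 0,"gripper": -1}])

```text
t: 15.58
tool_pos: [0.5685, 0.0516, 0.1998]
orientation: [0.999, -0.048, -0.0, -0.0]
contact_force: [0.2, 0.6, 0.8]
opening: -0.0002
```

>>> step_arm(commands=[{"travel": [-0.0122,-0.0335,0],"roll": 0,"gripper": -1},{"travel": [-0.0122,-0.0335,0],"roll": 0,"gripper": -1},{"travel": [-0.0122,-0.0335,0],"roll": 0,"gripper": -1},{"travel": [-0.0122,-0.0335,0],"roll": 0,"gripper": -1},{"travel": [-0.0122,-0.0335,0],"roll": 0,"gripper": -1},{"travel": [-0.0122,-0.0335,0],"roll": 0,"gripper": -1},{"travel": [-0.0122,-0.0335,0],"roll": 0,"gripper": -1},{"travel": [-0.0122,-0.0335,0],"roll": 0,"gripper": -1},{"travel": [0,0,0],"roll": 0,"gripper": -1},{"travel": [0,0,0],"roll": 0,"gripper": -1}])

```text
t: 16.42
tool_pos: [0.4963, 0.3307, 0.1987]
orientation: [0.999, -0.046, -0.0, -0.001]
contact_force: [0.9, -1.2, -0.5]
opening: -0.0001
```

```bash
python3 snap.py scene pics/f1.png 240 120 200 170 3.5; python3 snap.py wrist pics/f1w.png 0 0 560 420 1.4; python3 snap.py top pics/f1t.png 120 60 200 180 3
```

```text
16.4667 [0.49748974 0.32825492 0.19850074] [ 1.51579818 -0.42425993  0.07124743]
16.5167 [0.49819265 0.32687799 0.19840129] [-0.34509293 -0.52966495  0.66728861]
16.5667 [0.4985616  0.32622043 0.19841287] [ 0.35054012 -0.45122184 -0.98882709]
```

View pics/f1.png

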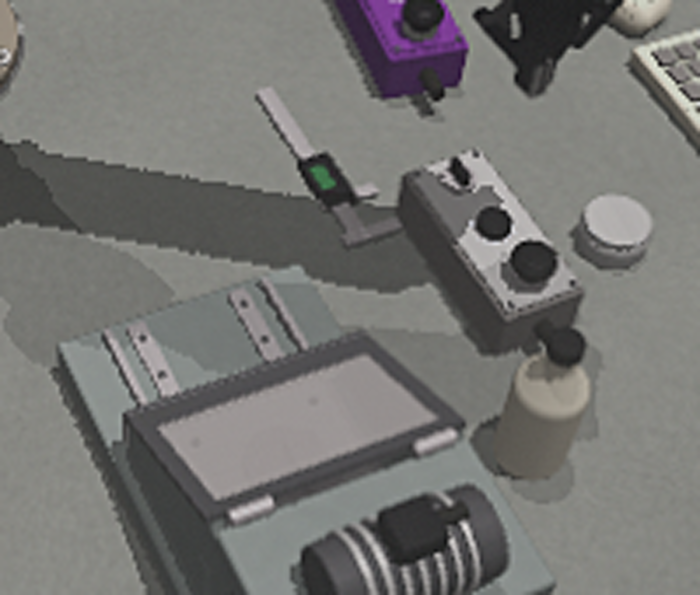

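View pics/f1w.png

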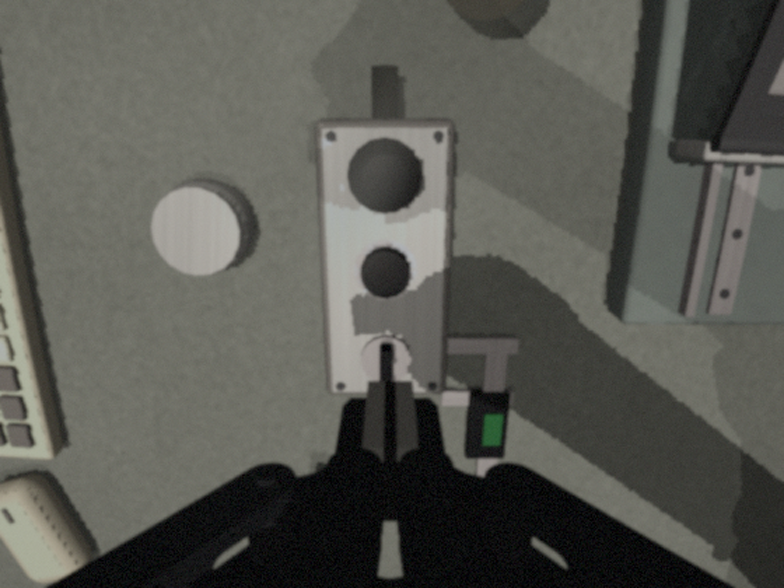

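View pics/f1t.png

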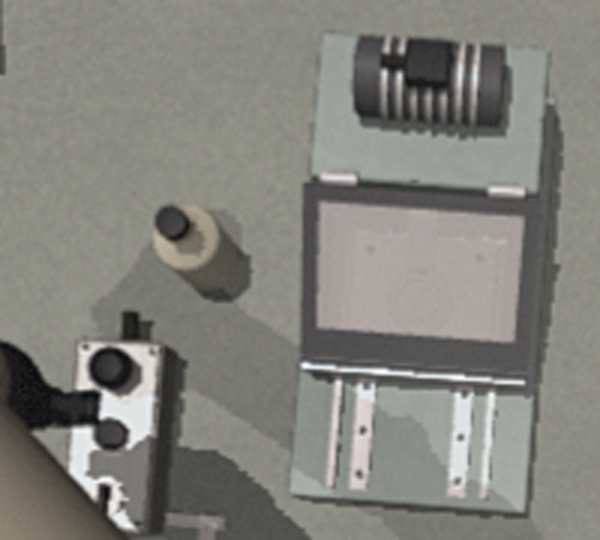

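Top view: the tray's front plate is tucked under the guard edge (row 370) and the guard lies flush. In the wrist view the grey box's start is at (386,272) and its stop at (386,176).

```bash
python3 - <<'E'
from h import *
import pickle
fw=pickle.load(open("wrist_now.pkl","rb"))
S=unproj(fw,np.array((386,272))/1.4,.068);print(S,unproj(fw,np.array((386,175))/1.4,.089))
from rig import bot
from scipy.spatial.transform import Rotation as R
s=bot.get_state(); M=R.from_quat(s['orientation']).as_matrix(); print(s['tool_pos'],M.T@(S-s['tool_pos']))
E
```

```text
[0.49882415 0.33083602 0.068     ] [0.5563278  0.32509087 0.089     ]
[0.4985616  0.32622043 0.19841287] [-0.00024293 -0.00475051  0.13040807]
```

>>> step_arm(commands=[{"travel": [0,-0.003,0.02],"roll": 0,"gripper": -1},{"travel": [0,0,0.025],"roll": 0,"gripper": -1},{"travel": [0,0,0.025],"roll": 0,"gripper": -1},{"travel": [0,0,0.025],"roll": 0,"gripper": -1},{"travel": [0,0,0.025],"roll": 0,"gripper": -1},{"travel": [0,0,0.01],"roll": 0,"gripper": -1},{"travel": [0,0,0.0],"roll": 0,"gripper": -1},{"travel": [0,0,0.0],"roll": 0,"gripper": -1}])

```text
t: 17.23
tool_pos: [0.4988, 0.33, 0.0689]
orientation: [0.999, -0.049, 0.0, 0.0]
contact_force: [-0.3, 0.2, 1.2]
opening: 0.0
```

```bash
python3 snap.py scene pics/f2.png 340 150 90 75 7; python3 snap.py wrist pics/f2w.png 0 0 560 420 1.4
```

```text
17.2833 [0.49921827 0.3307881  0.06977786] [-0.36191101  0.17378653 -0.32087829]
17.3333 [0.49935574 0.33121603 0.07021491] [-0.61145913  0.3036061   0.71294199]
```

View pics/f2.png

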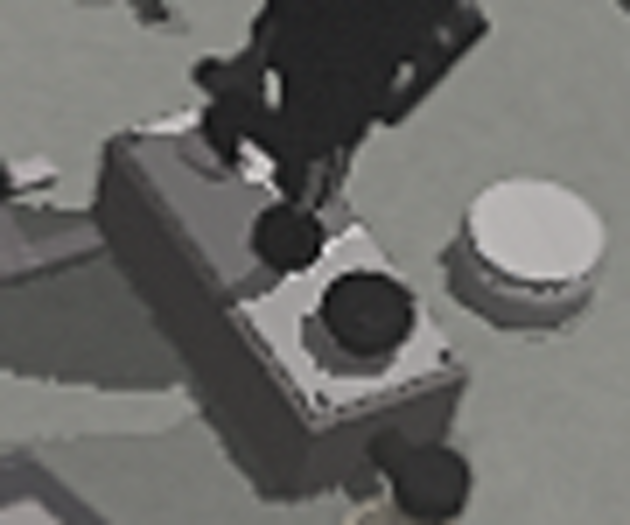

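View pics/f2w.png

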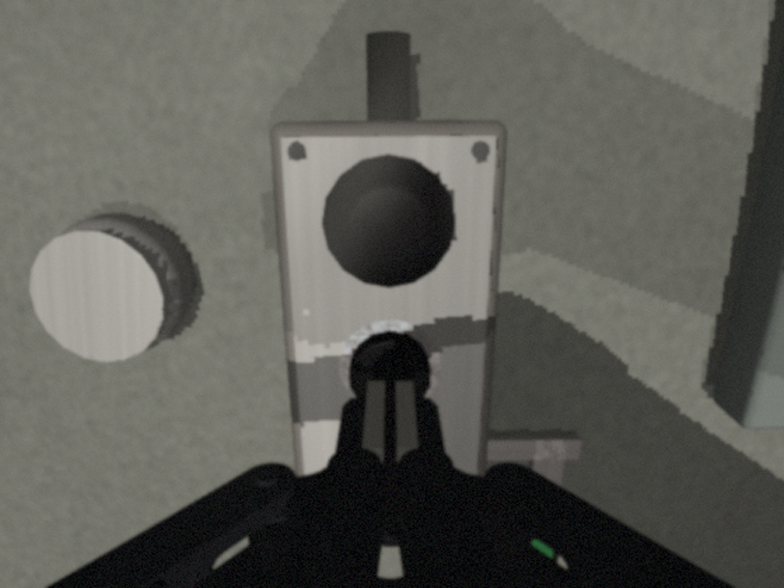

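>>> step_arm(commands=[{"travel": [0,0,0.01],"roll": 0,"gripper": -1},{"travel": [0,0,0.007],"roll": 0,"gripper": -1},{"travel": [0,0,0.003],"roll": 0,"gripper": -1},{"travel": [0,0,0.002],"roll": 0,"gripper": -1},{"travel": [0,0,0.0],"roll": 0,"gripper": -1}])

```text
t: 17.75
tool_pos: [0.4977, 0.3306, 0.0459]
orientation: [0.999, -0.048, -0.0, 0.0]
contact_force: [-0.6, -0.7, 0.6]
opening: 0.0
```

>>> step_arm(commands=[{"travel": [0,0,0.002],"roll": 0,"gripper": -1},{"travel": [0,0,0.0],"roll": 0,"gripper": -1}])

```text
t: 17.92
tool_pos: [0.4982, 0.331, 0.0445]
orientation: [0.999, -0.048, 0.0, -0.0]
contact_force: [-0.4, -0.7, 1.9]
opening: -0.0001
```

>>> step_arm(commands=[{"travel": [0,0,0.002],"roll": 0,"gripper": -1},{"travel": [0,0,0.0],"roll": 0,"gripper": -1}])

```text
t: 18.08
tool_pos: [0.4983, 0.331, 0.0426]
orientation: [0.999, -0.048, 0.0, -0.0]
contact_force: [-1.1, 0.1, 2.5]
opening: 0.0001
```

>>> step_arm(commands=[{"travel": [0,0,0.002],"roll": 0,"gripper": -1},{"travel": [0,0,0.0],"roll": 0,"gripper": -1},{"travel": [0,0,0.0],"roll": 0,"gripper": -1}])

```text
t: 18.33
tool_pos: [0.4984, 0.331, 0.0407]
orientation: [0.999, -0.049, 0.0, -0.0]
contact_force: [-0.0, 0.8, 4.6]
opening: 0.0
```

>>> step_arm(commands=[{"travel": [0,0,0.002],"roll": 0,"gripper": -1},{"travel": [0,0,0.0],"roll": 0,"gripper": -1},{"travel": [0,0,0.0],"roll": 0,"gripper": -1}])

```text
t: 18.58
tool_pos: [0.4984, 0.3311, 0.0393]
orientation: [0.999, -0.049, 0.0, -0.0]
contact_force: [-0.8, -1.4, 9.5]
opening: -0.0002
```

```bash
python3 snap.py scene pics/f3.png 340 150 90 75 7; python3 snap.py wrist pics/f3w.png 0 0 560 420 1.4
```

```text
18.6333 [0.49840062 0.33107707 0.03932132] [-1.49254775 -1.60087658  9.66941466]
18.6833 [0.49838801 0.33106939 0.03929005] [-2.08611884 -1.31865794  9.23207489]
```

View pics/f3.png

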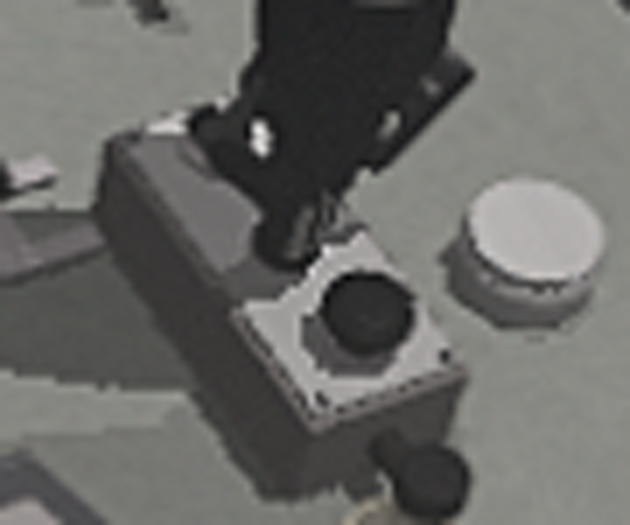

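View pics/f3w.png

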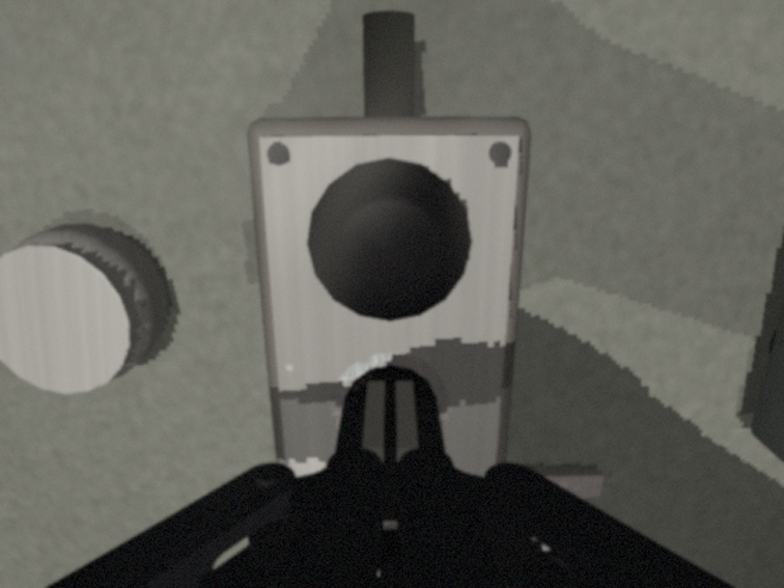

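Force climbed as the spring does (1.9, 2.5, 4.6 N) and then stiffened to 9.5 N, so the button bottomed out. The fingertips are on the start cap, clear of the stop. Releasing.

>>> step_arm(commands=[{"travel": [0,0,0],"roll": 0,"gripper": -1},{"travel": [0,0,-0.01],"roll": 0,"gripper": -1},{"travel": [0,0,-0.03],"roll": 0,"gripper": -1},{"travel": [0,0,-0.035],"roll": 0,"gripper": -1},{"travel": [0,0,-0.035],"roll": 0,"gripper": -1},{"travel": [-0.02,0,-0.035],"roll": 0,"gripper": -1},{"travel": [-0.02,0,-0.02],"roll": 0,"gripper": -1},{"travel": [0,0,0],"roll": 0,"gripper": -1},{"travel": [0,0,0],"roll": 0,"gripper": -1}])

```text
t: 19.43
tool_pos: [0.458, 0.3353, 0.2049]
orientation: [0.999, -0.048, 0.001, -0.001]
contact_force: [0.7, 0.1, -1.0]
opening: 0.0003
```

```bash
python3 snap.py scene pics/g1.png 240 120 200 170 3.5; python3 snap.py top pics/g1t.png 90 60 230 190 3
```

```text
19.4833 [0.45838072 0.33410881 0.20333206] [ 0.51415043 -0.4335891  -0.84450508]
19.5333 [0.45845937 0.3335487  0.20243168] [ 0.15199484 -0.65405945 -0.75430834]
```

View pics/g1.png

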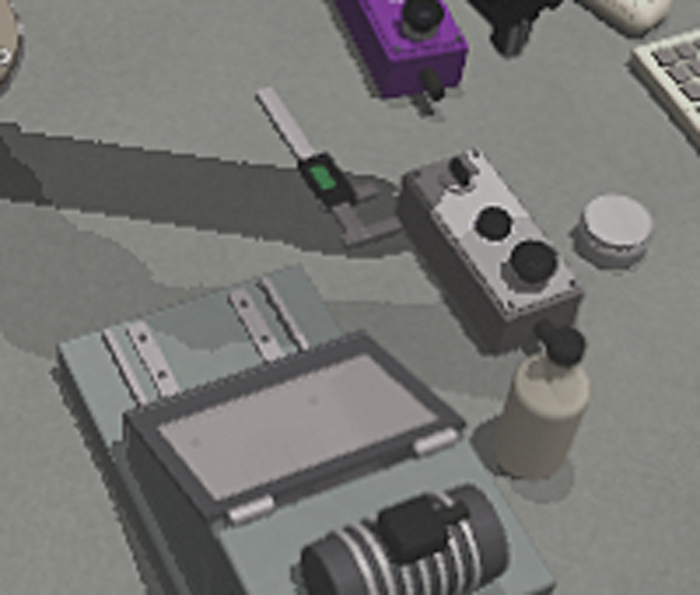

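View pics/g1t.png

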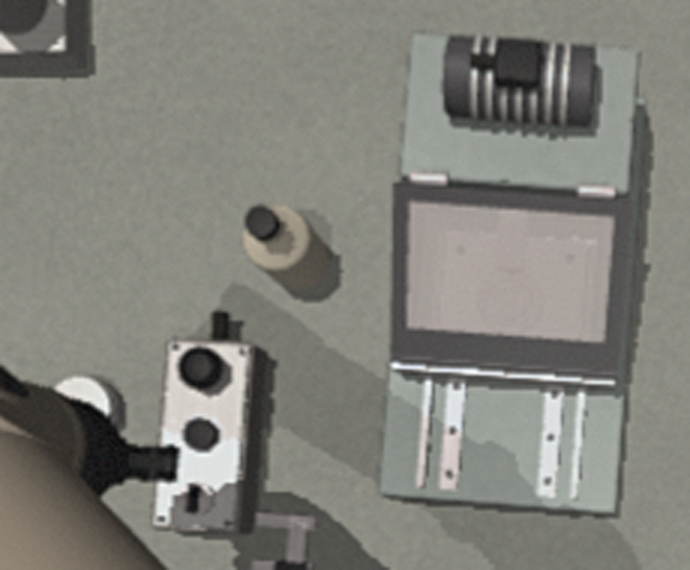

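```bash
python3 - <<'E'
from h import *
import pickle
f=pickle.load(open("top_now.pkl","rb")); p=np.load("p.npy"); c,si=np.cos(p[2]),np.sin(p[2])
def tol(P): d=P[:2]-p[:2]; return np.array([c*d[0]+si*d[1],-si*d[0]+c*d[1]])
b=lambda x,y:((x+.5)/3-.5+90,(y+.5)/3-.5+60)
print([tol(unproj(f,b(*q),.085)) for q in [(392,369),(615,384)]])
a=lambda x,y:((x+.5)/3.4-.5+210,(y+.5)/3.4-.5+62)
h=[tol(unproj(f,b(*q),.054)) for q in [(460,249),(570,257)]]; print(h,"ring",tol(unproj(f,b(508,297),.066)))
print("rear holes before",[tol(unproj(f,a(*q),.054)) for q in [(109,342),(232,351)]])
m=cv2.resize(f["pixels"][110:200,210:310,::-1],None,fx=7,fy=7,interpolation=cv2.INTER_CUBIC)
for al,col in [(0,(0,0,255)),(.06,(0,255,0))]:
    A=al-.448; l=[(.06-r*np.cos(A),y,.155+r*np.sin(A)+.003) for r,y in [(0,.1),(.157,.1),(.157,-.1),(0,-.1)]]
    q=(proj(f,T2w(p[:2],p[2],l))-[210,110]+.5)*7-.5; cv2.polylines(m,[np.round(q).astype(int)],True,col,1)
cv2.imwrite("pics/g2.png",m)
E
```

```text
[array([-0.08996028,  0.09911348]), array([-0.08919462, -0.0985726 ])]
[array([0.02822121, 0.05065818]), array([ 0.0279888 , -0.05013024])] ring [-0.01500523  0.00281108]
rear holes before [array([-0.02596015,  0.0500574 ]), array([-0.0261993 , -0.04914259])]
```

View pics/g2.png

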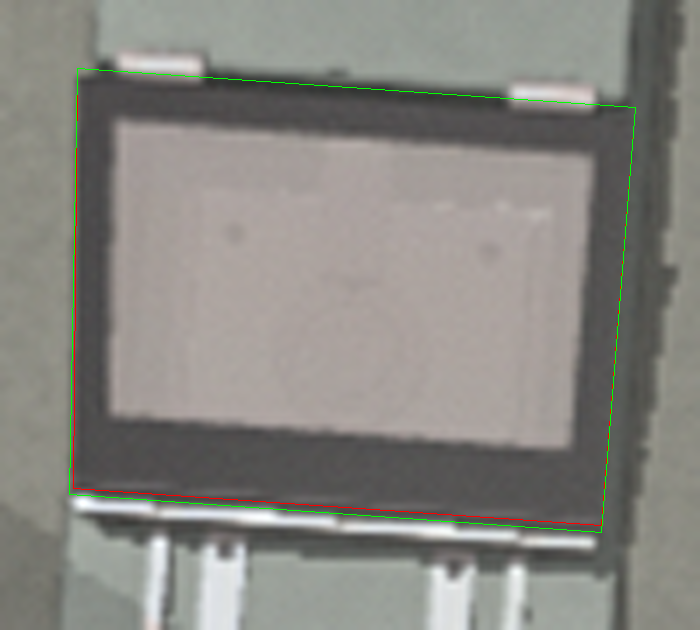

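```bash
python3 -c "
from rig import bot
print(bot.sign_off()); s=bot.get_state(); print(s['t'],s['contact_force'])"
```

```text
the job is handed in; nothing more can be done
None
the job is handed in; nothing more can be done
```

I shut the guard, pushed the tray home, and then pressed and released the start button on the grey box. The job is handed in, with no verdict reported. I handed it in at about 19.5 s, using closed fingertips throughout.

- **Guard:** it met a stiff stop at 39 N. After the tray was home, a second press of about 16 N at another point met the same slope. The camera fit put it at about 0.02 rad, within 0.03 rad or so.
- **Tray:** it stopped hard at 20 N without moving further. Its front face is about 88 mm ahead of the tester's origin, good to 2–3 mm, and the ring is at about -15 to -17 mm, centred on the tray as before.
- **Start button:** the force rose from 1.9 to 4.6 N and then stiffened to 9.5 N about 5.7 mm below first contact, so it was pressed right in. In the last pictures it looks out again and the fingers are clear of everything.
- **Stop button and other things:** I never touched the stop. The box, oil bottle, tin and caliper look unmoved in the last pictures. I did not check the jar, screwdriver and spare ring at the end.

Two things disagreed:
- **Fingertip height:** the real fingertips sat about 20 mm above the reported tool point. I found this from the pictures and allowed for it.
- **Tray position:** the separate cameras differed by 2–3 mm. The raw top-camera reading put the tray near its -19 mm limit, so I relied on the stiff stop.

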